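# Walk a heavy drill vise back against its stop

## Robot

A 6-joint arm with a two-finger parallel gripper is mounted at the origin on the work surface. World frame = base frame: x ahead of the robot, y to its left, z up, the work surface at z = 0. Lengths are in m, angles in rad, forces in N, time in s.
With the tool pointing down it reaches from about 0.25 to 0.775 m from the base axis. Payload 4 kg.
Tool frame: the origin (TCP) lies between the finger pads; the fingertips stand 8 mm ahead of it and the grasp point (between the pads) lies 11 mm behind it; x points along the fingers, z is the direction in which the jaws open and shut, and the axes are right-handed (so a half turn about x gives the same grasp; the last joint's range is limited). The gripper opens to 94 mm and grips with 3 to 60 N. Pads are 16 mm wide; open, the fingers measure 119 mm over their backs; the gripper's body (75 mm by 177 mm) begins 78 mm behind the grasp point.
Start: joints at [1.083, 0.087, 1.371, -0, 1.684, -0.103], TCP at [0.206, 0.51, 0.214] pointing down, gripper open.
Joint ranges: [-3.1, 3.1], [-0.76, 2.03], [0.27, 2.55], [-1.08, 4.22], [0.17, 2.65], [-2.57, 2.57]. Speed limits (rad/s): [2.79, 2.79, 3.14, 3.14, 3.14, 3.14].

## Interface

Orientations are given as a unit quaternion [x, y, z, w].
In Python, from cell import manip gives the robot as it stands.
- The arm moves only by the tool servo_tool, never from a script. Its argument "targets" is a list of rows, each a list of 7 numbers: the turn, a rotation vector about the world's x, y, z in degrees, then the shift along the world's x, y, z in mm, then the finger opening in mm, from 0 to 94. In form: [[ax, ay, az, tx, ty, tz, jaw], ...]. A call has 1 to 5 rows; each row shifts and turns the commanded pose from where the row before left it; what a row does not reach is not made up. A row lasts 1/12 s, in which the tool goes at most 41.7 mm and 7.16 degrees, less where a joint would pass 70% of its speed; a pose out of reach is approached as far as the arm can. A call with a gripper value outside its range is refused whole. The fingers move at their own pace and stop on an object; "squeeze" is the grip in N (left out, the last holds). Time passes only in rows, so rows that do not move let the fingers close. It gives the time, the measured TCP pose, the force and the opening at its end, in the units of the state.
- manip.observe(): the state, without advancing time (a new reading comes with each control period).
- manip.snapshot(name): name is "scene" or "side" or "wrist"; returns a dict with "image" (420x560x3 uint8, red, green, blue), "K" (3x3 intrinsics, pixels), "k1" (the pictures are not rectified: a ray, as slopes to the right and down, at radius r is drawn at 1 + k1 r^2 times it, then the intrinsics apply), "R" (3x3) and "t" (3): a world point X has camera coordinates R X + t; the wrist camera has in their place "T_tool_cam" (4x4, takes a point from camera to tool coordinates, whose origin is the TCP and whose axes are the tool frame's). Camera axes: x right, y down, z forward; pixel columns grow to the right and rows downward; lengths in m; the calibration is good to about 2 mm. A picture is of the moment at which its call begins: read the wrist's pose just before it. There is no depth.
- manip.job_done(): hands the job in, once; it reports no verdict.
Trained networks look in a picture, given as the dict that the camera call returned (one of the last four; its "shot" number tells which), for a name from the list of things; names that differ only in an ending like _2 or _b are one class to them, and where a whole thing is asked for, a point or a joint stands for the part that bears it (a point fixed in the world has none). Each returns a list of dicts, best first, with "conf" (0 to 1); they miss things now and then, are a little off and sometimes report something else, mostly with a low value. They report only what shows in the picture. A call takes as long as a camera call.
- manip.boxes_of(label, picture): "extent" ([centre column, centre row, width, height] in pixels, round what is visible of it).
- manip.trace(label, picture): "mask" (420x560 bool, what is visible of it) and "extent" ([centre column, centre row, width, height] in pixels, round what is visible of it).
The state is a dict: "t": time; "joints": joint angles; "dq": joint speeds; "joint_efforts": joint torques, N m; "ee_pos": TCP position; "eef_rot": TCP orientation; "force": force on the tool from outside, world axes, zero at the start; "moment": the same for the moment, N m; "opening": finger opening in m.
Only numpy, scipy, OpenCV 4.12 (cv2) and the standard library are available. Lean on these libraries where they do the work, as an engineer would, in place of code of your own. Each camera call takes 0.05 s, during which the arm holds its last target.

## Task

Lift the timber packer out from between the iron vise and the steel back stop and lay it in the grey tray. Then walk the heavy vise forward with light pushes low on its near side, alternating ends, in steps of a few centimetres - first swing its left end clearly ahead, then its right, then its left again, and so on - until its whole far face sits flush against the stop, about mid-length, and leave it there. It is too heavy to be shoved along straight, so let it only swing, and do not ram it (never press on it with more than 80 N); keep it flat on the bench, and leave the carton, can and brush alone.

Things in the scene. Friction and masses are not known exactly. Their poses are not given: they have to be found in the camera images.
- vise: Loose drill-press vise of dark cast iron lying crosswise, about 3 kg, on four 4 mm high pads at x +-25, y +-55 mm. Origin: centre of its underside, on the bench; x points ahead to its far face, y to its left end, z up. Bed: plain block 84 (x) by 170 (y) mm, upright faces from z = 4 to 34 mm. Jaws rise to z = 68; a screw with cross bar sticks out on the right to y = -112 at z = 50.
- vise_near (a point): Middle of the near face of the vise's bed, which faces the robot and is free to push on (vise frame -42, 0, +19 mm; the face runs to y = +-85). A forward push near one end (y = +-75) swings the vise, pivoting near the other end, at about 10 to 25 N (more if the pusher also drags it down); a straight push at the middle needs more and is not allowed. Weight and friction vary by 8%.
- vise_front_left (a point): Point on the far face of the vise's bed at its left end (vise frame +42, +85, +19 mm).
- vise_front_right (a point): Point on the far face of the vise's bed at its right end (vise frame +42, -85, +19 mm).
- stop: Fixed back stop beyond the vise: a steel angle 270 mm long (along its y) with an upright plate 45 mm high. Origin: at bench level in the middle of its contact face, which is the plane x = 0 facing the vise; x points away from the vise, y to the left. The vise starts 105 to 128 mm short of it, almost parallel.
- stop_diag (a point): Direction mark on the stop's top edge, mid-length: its x axis is the stop's x axis turned 45 degrees (0.785 rad) clockwise seen from above. The angle between the vise's x axis and this one is 0.785 when the vise is square, less when its left end is ahead, more when its right end is ahead.
- packer: Loose packer of pale timber, 80 (x) by 36 (y) by 44 (z) mm, 90 g, lying between vise and stop with its length towards the stop. Origin: centre of its underside.
- tray: Fixed open grey tray, 150 (x) by 200 (y) by 35 mm high outside, walls and floor 5 mm, at the left or the right of the bench. Origin: centre of its underside.
- carton: Bystander: closed cardboard carton 150 by 170 by 90 mm, on the side opposite the tray. Origin: centre of its underside.
- can: Bystander: bare metal can, 66 mm across, 110 mm high. Origin: centre of its underside.
- brush: Bystander: small brush 170 mm long lying on the bench, its handle along its -x.

How it is judged:
By the outcome, as a careful person would: the job done as asked, in the order asked, and still so for the second after the job is handed in, with the robot touching nothing.
It also fails if it takes over 72 s, if anything falls off the work surface, if the arm or the gripper's body presses on something with over 40 N, if the wrist force passes 120 N, or if a joint passes its speed limit or range.

## Working session

There is one attempt and no reset: what is moved stays moved. The work goes in short steps, Python scripts to look and compute and a tool call to move; the robot and the scene stay as the last step left them, time stands still between calls to the robot, and variables do not carry over. Pictures are saved under pics/ and viewed, and the job is handed in when it is done.

Besides the shell and the picture viewer there is one more tool, called after "Call:" in YAML: its name, and indented under it one key for each argument. servo_tool: Moves the arm, as the interface text tells. Its arguments: {"type":"object","properties":{"targets":{"type":"array"},"squeeze":{"type":"number"}},"required":["targets"]}

```bash
mkdir -p pics; ls; cat > h.py <<'E'
import numpy as np, cv2
from cell import manip
from scipy.spatial.transform import Rotation as Ro
def st():
    s=manip.observe(); return s
def snap(n,f=None):
    s=manip.observe(); p=manip.snapshot(n)
    if n=='wrist':
        T=np.eye(4); T[:3,:3]=Ro.from_quat(s['eef_rot']).as_matrix(); T[:3,3]=s['ee_pos']
        M=np.linalg.inv(T@np.array(p['T_tool_cam'])); p['Rw'],p['tw']=M[:3,:3],M[:3,3]
    else: p['Rw'],p['tw']=np.array(p['R']),np.array(p['t'])
    if f: cv2.imwrite('pics/'+f,cv2.cvtColor(np.ascontiguousarray(p['image']),cv2.COLOR_RGB2BGR))
    return p
def D(p): return np.array([p['k1'],0,0,0,0],float)
def proj(p,X):
    X=np.atleast_2d(np.array(X,float)); c=X@p['Rw'].T+p['tw']
    s=c[:,:2]/c[:,2:]; r2=(s**2).sum(1,keepdims=True); s=s*(1+p['k1']*r2)
    K=np.array(p['K']); return s*[K[0,0],K[1,1]]+[K[0,2],K[1,2]]
def ray(p,uv):
    uv=np.array(uv,float).reshape(-1,1,2)
    s=cv2.undistortPoints(uv,np.array(p['K'],float),D(p),None,None,None).reshape(-1,2)
    d=np.c_[s,np.ones(len(s))]@p['Rw']; c=-p['Rw'].T@p['tw']
    return c,d
def atz(p,uv,z):
    c,d=ray(p,uv); return c+d*((z-c[2])/d[:,2])[:,None]
E
python3 - <<'E'
from h import *
s=st(); print(s)
for n in ['scene','side','wrist']:
    p=snap(n,n+'0.png'); print(n,p['K'],p['k1'],-p['Rw'].T@p['tw'],p['Rw'][2])
    for l in ['vise','stop','packer','tray','carton','can','brush']:
        print(l,[(np.round(b['extent']),round(b['conf'],2)) for b in manip.boxes_of(l,p)][:3])
E
```

```text
pics
{'t': 0.0, 'joints': array([ 1.08288195e+00,  8.79488389e-02,  1.37226528e+00, -8.75694669e-06,
        1.68356216e+00, -1.03107602e-01]), 'dq': array([ 6.33536260e-04,  5.39911431e-05,  1.59571690e-03, -1.08768819e-03,
        4.40142863e-04,  1.39234786e-04]), 'joint_efforts': array([-1.79577869e-04, -3.40177310e+01, -3.02425039e+01,  7.19224149e-02,
        3.29249678e-02, -1.76802346e-04]), 'ee_pos': array([0.20622146, 0.50930637, 0.21230192]), 'eef_rot': array([-0.39552996,  0.58706261,  0.39479801,  0.58570305]), 'force': array([-0.16759161, -1.17539358, -0.62824254]), 'moment': array([ 0.04893168, -0.00966944,  0.00301682]), 'opening': 0.09390597749254875}
scene [[524.17605501   0.         283.23833072]
 [  0.         524.17605501 204.81297259]
 [  0.           0.           1.        ]] 0.04956565352328971 [ 1.4792812  -0.34274212  0.79977829] [-0.74306267  0.26810479 -0.61317019]
vise [(array([298., 186.,  85.,  45.]), 0.83)]
stop [(array([324., 243., 125.,  53.]), 0.64)]
packer [(array([297., 214.,  18.,  26.]), 0.57)]
tray [(array([122., 220.,  97.,  64.]), 0.87), (arr
[... 570 characters left out ...]
67.]), 0.51)]
packer [(array([295., 215.,  33.,  26.]), 0.64)]
tray [(array([294., 366., 102., 108.]), 0.75)]
carton [(array([198., 137.,  70.,  67.]), 0.83), (array([253., 207.,  47.,  73.]), 0.67)]
can [(array([251., 207.,  45.,  65.]), 0.73), (array([371., 309.,  40.,  62.]), 0.55)]
brush [(array([296., 366., 104., 109.]), 0.68), (array([279., 145.,  60.,  16.]), 0.65)]
wrist [[347.05130829   0.         276.974341  ]
 [  0.         347.05130829 213.27448959]
 [  0.           0.           1.        ]] -0.06253915544804378 [0.128841   0.54047765 0.384671  ] [ 0.26537455 -0.10889361 -0.95797627]
vise []
stop []
packer []
tray []
carton [(array([243., 364., 190., 111.]), 0.8)]
can []
brush []
```

View pics/scene0.png

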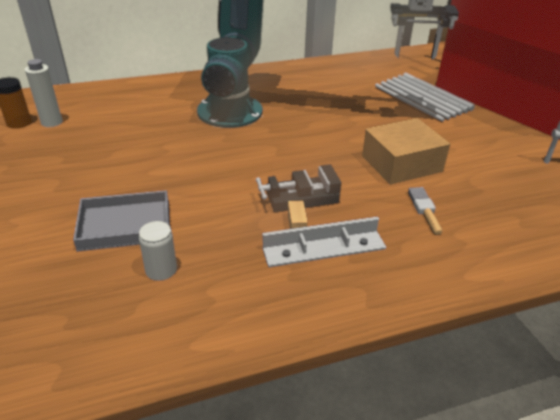

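View pics/side0.png

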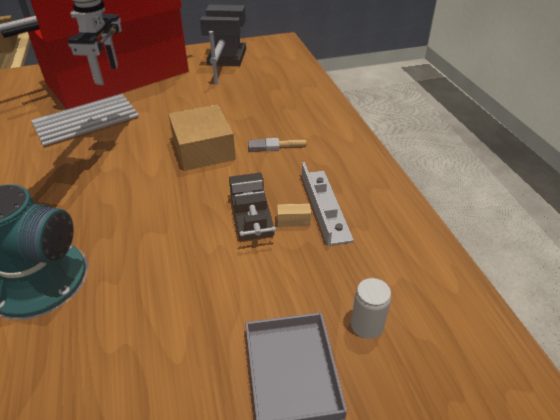

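View pics/wrist0.png

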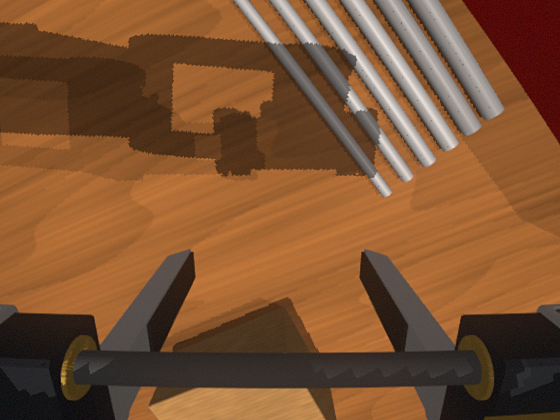

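```bash
cat >> h.py <<'E'
def boxc(x0,x1,y0,y1,z0,z1): return np.array([[x,y,z] for x in(x0,x1) for y in(y0,y1) for z in(z0,z1)])/1000
M={'packer':[boxc(-40,40,-18,18,0,44)],'vise':[boxc(-42,42,-85,85,4,34)],
'stop':[boxc(0,5,-135,135,0,45)],
'tray':[boxc(-75,75,-100,100,0,35)],'carton':[boxc(-75,75,-85,85,0,90)]}
def pose(q,X):
    c,s=np.cos(q[2]),np.sin(q[2]); X=np.asarray(X)
    return np.c_[X[:,0]*c-X[:,1]*s+q[0],X[:,0]*s+X[:,1]*c+q[1],X[:,2]]
def draw(img,p,q,boxes,col):
    for b in boxes:
        u=np.round(proj(p,pose(q,b))).astype(int)
        for i in range(8):
            for j in (1,2,4):
                if not i&j: cv2.line(img,tuple(u[i].tolist()),tuple(u[i|j].tolist()),col,1)
def sil(p,q,boxes,sc=2):
    m=np.zeros((420*sc,560*sc),np.uint8)
    for b in boxes:
        u=proj(p,pose(q,b)); u=(u*sc+ (sc-1)/2)
        cv2.fillConvexPoly(m,np.round(cv2.convexHull(u.astype(np.float32))*16).astype(np.int32),255,shift=4)
    return cv2.resize(m,(560,420),interpolation=cv2.INTER_AREA)/255.
from scipy.optimize import minimize
def fit(masks,boxes,q0):
    f=lambda q: sum(1-np.minimum(sil(p,q,boxes),m).sum()/np.maximum(sil(p,q,boxes),m).sum() for p,m in masks)
    best=None
    for a in (0,.1,-.1):
        r=minimize(f,[q0[0],q0[1],q0[2]+a],method='Nelder-Mead',options=dict(initial_simplex=np.array([[q0[0],q0[1],q0[2]+a]]*4)+np.vstack([np.zeros(3),np.diag([.01,.01,.1])]),xatol=1e-4,fatol=1e-5))
        if best is None or r.fun<best.fun: best=r
    return best.x,best.fun
E
python3 - <<'E'
from h import *
A=snap('scene');B=snap('side')
import pickle
q0s={}
imgs=[A['image'].copy(),B['image'].copy()]
for l in ['packer','tray','carton','can','vise','stop','brush']:
    ms=[];
    for p in (A,B):
        r=manip.trace(l,p)
        if l=='tray': r=[x for x in r]
        if not r: print(l,'none');continue
        e=r[0]['extent']; z={'packer':.03,'carton':.05,'can':.05}.get(l,.02)
        print(l,round(r[0]['conf'],2),np.round(e),atz(p,[e[:2]],z)[0].round(3))
        ms.append((p,r[0]['mask'].astype(float)))
    if l in('packer','tray','carton'):
        q=[0,0,0]; q[:2]=np.mean([atz(p,[np.argwhere(m>0).mean(0)[::-1]],.02)[0][:2] for p,m in ms],axis=0)
        q,f=fit(ms,M[l],q); print('fit',l,q.round(4),f)
        for im,p in zip(imgs,(A,B)): draw(im,p,q,M[l],(0,255,0))
for i,im in enumerate(imgs): cv2.imwrite(f'pics/f{i}.png',im[:,:,::-1])
print(st()['t'])
E
```

```text
packer 0.85 [299. 217.  15.  27.] [0.602 0.013 0.03 ]
packer 0.93 [294. 213.  36.  27.] [0.597 0.008 0.03 ]
fit packer [ 0.596   0.012  -0.2631] 0.3573530420439298
tray 0.66 [122. 220.  98.  63.] [ 0.48  -0.376  0.02 ]
tray none
fit tray [ 0.4732 -0.372  -0.116 ] 0.1447279845836641
carton 0.6 [409. 149.  88.  66.] [0.438 0.391 0.05 ]
carton 0.86 [201. 137.  68.  65.] [0.431 0.366 0.05 ]
fit carton [0.432  0.3807 0.0673] 0.07346429108600583
can 0.75 [158. 252.  35.  56.] [ 0.646 -0.313  0.05 ]
can 0.68 [372. 310.  41.  63.] [ 0.652 -0.315  0.05 ]
vise 0.59 [298. 187.  89.  48.] [0.476 0.057 0.02 ]
vise 0.7 [251. 207.  44.  65.] [0.504 0.07  0.02 ]
stop 0.66 [322. 243. 121.  48.] [0.689 0.037 0.02 ]
stop 0.93 [328. 204.  47.  84.] [0.691 0.025 0.02 ]
brush 0.69 [426. 212.  29.  46.] [0.66  0.317 0.02 ]
brush 0.64 [277. 145.  59.  18.] [0.639 0.309 0.02 ]
2.0
```

```bash
python3 - <<'E'
from h import *
s=st(); print(Ro.from_quat(s['eef_rot']).as_matrix().round(3)); p=snap('wrist'); print(p['T_tool_cam'].round(3))
E
```

```text
[[ 0.    -0.927  0.375]
 [ 0.     0.375  0.927]
 [-1.    -0.     0.   ]]
[[ 0.001 -0.287  0.958 -0.171]
 [-0.001 -0.958 -0.287  0.083]
 [ 1.    -0.    -0.001 -0.001]
 [ 0.     0.     0.     1.   ]]
```

View pics/f1.png

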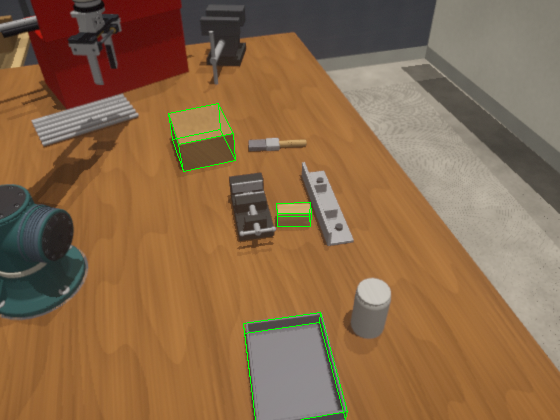

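View pics/f0.png

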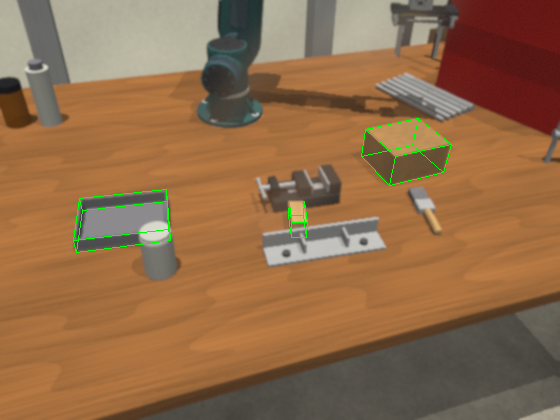

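Call:
servo_tool:
  targets:
    - [0,0,1.5,20,-33,7,94]
    - [0,0,1.5,20,-33,7,94]
    - [0,0,1.5,20,-33,7,94]
    - [0,0,1.5,20,-33,7,94]
    - [0,0,1.5,20,-33,7,94]

```text
t: 2.47
ee_pos: [0.3069, 0.3433, 0.249]
eef_rot: [-0.433, 0.559, 0.433, 0.559]
force: [1.5, 0.3, 0.4]
opening: 0.0942
```

Call:
servo_tool:
  targets:
    - [0,0,1.5,20,-33,7,94]
    - [0,0,1.5,20,-33,7,94]
    - [0,0,1.5,20,-33,7,94]
    - [0,0,1.5,20,-33,7,94]
    - [0,0,1.5,20,-33,7,94]

```text
t: 2.88
ee_pos: [0.407, 0.178, 0.2842]
eef_rot: [-0.469, 0.529, 0.469, 0.53]
force: [0.8, 0.7, 0.6]
opening: 0.0937
```

Call:
servo_tool:
  targets:
    - [0,0,1.5,20,-33,7,94]
    - [0,0,1.5,20,-33,7,94]
    - [0,0,1.5,20,-33,7,94]
    - [0,0,1.5,20,-33,7,94]
    - [0,0,1,10,0,0,94]

```text
t: 3.3
ee_pos: [0.4986, 0.0423, 0.3126]
eef_rot: [-0.499, 0.502, 0.497, 0.502]
force: [-0.0, 0.4, 0.6]
opening: 0.0936
```

```bash
cat > look.py <<'E'
from h import *
import sys
def look(tag,labs=('vise','packer','stop')):
    p=snap('wrist',f'{tag}.png'); out={}
    for l in labs:
        r=manip.trace(l,p)
        if r: out[l]=r[0]; print(l,round(r[0]['conf'],2),np.round(r[0]['extent']))
    return p,out
E
python3 - <<'E'
from look import *
s=st(); print(s['t'],s['ee_pos'],s['dq'].round(3))
p,o=look('w1')
im=p['image'].copy()
for i,(l,r) in enumerate(o.items()):
    c,_=cv2.findContours(r['mask'].astype(np.uint8),0,1); cv2.drawContours(im,c,-1,[(255,0,0),(0,255,0),(0,0,255)][i],1)
    if l!='vise':
        print(l, atz(p,[np.argwhere(r['mask']).mean(0)[::-1]],.04))
cv2.imwrite('pics/w1m.png',im[:,:,::-1])
np.savez('w1.npz',Rw=p['Rw'],tw=p['tw'],K=p['K'],k1=p['k1'],image=p['image'],**{l:r['mask'] for l,r in o.items()})
E
```

```text
3.3 [0.49862319 0.04231454 0.3125814 ] [ 0.086  0.258 -0.226  0.073  0.006 -0.117]
vise 0.96 [286. 179. 163.  84.]
packer 0.73 [258. 243.  35.  65.]
stop 0.63 [280. 293. 178.  55.]
packer [[0.58894335 0.01139295 0.04      ]]
stop [[0.66836079 0.04192577 0.04      ]]
```

View pics/w1m.png

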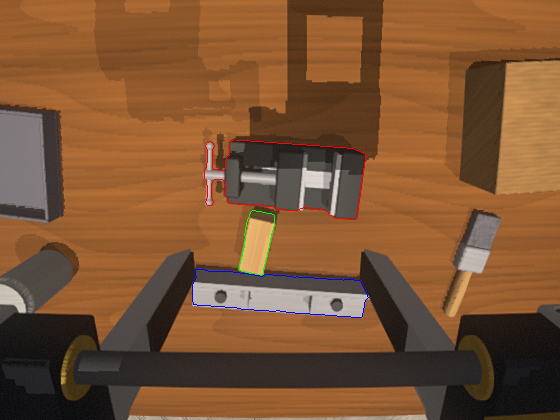

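```bash
python3 - <<'E'
import cv2
im=cv2.imread('pics/w1.png'); cv2.imwrite('pics/w1z.png',cv2.resize(im[125:325,185:385],None,fx=3,fy=3,interpolation=cv2.INTER_CUBIC)); 
E
```

```text
(no output)
```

View pics/w1z.png

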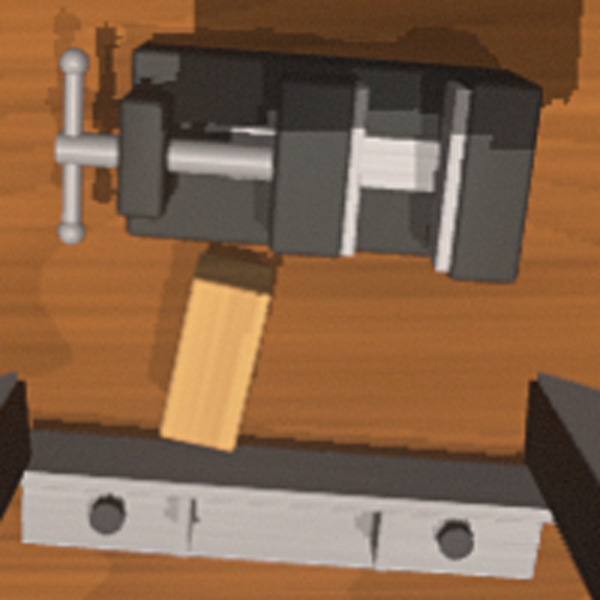

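```bash
python3 - <<'E'
from h import *
p=dict(np.load('w1.npz')); p['k1']=float(p['k1'])
Z=lambda pts: (np.array(pts,float)+.5)/3-.5+[185,125]
print('stop top45',atz(p,Z([(25,469),(300,491),(550,513)]),.045).round(4))
print('stop bot0',atz(p,Z([(32,428),(300,447),(525,462)]),.0).round(4))
print('bed front z34',atz(p,Z([(130,235),(270,243),(355,252),(435,257)]),.034).round(4))
print('bed right z34 near',atz(p,Z([(135,48),(125,232)]),.034).round(4))
print('jaw left z68',atz(p,Z([(540,88),(517,282)]),.068).round(4))
print('pack top44',atz(p,Z([(198,275),(273,294),(237,451),(160,436)]),.044).round(4))
m=p['packer'].astype(float)
for b,q in (('packer',(.589,.011,-.2)),):
    print(fit([(p,m)],M[b],q))
E
```

```text
stop top45 [[ 0.6458 -0.0798  0.045 ]
 [ 0.6578  0.0497  0.045 ]
 [ 0.6709  0.169   0.045 ]]
stop bot0 [[ 0.6462 -0.0868 -0.    ]
 [ 0.6574  0.0504  0.    ]
 [ 0.6671  0.1668  0.    ]]
bed front z34 [[ 0.5352 -0.026   0.034 ]
 [ 0.5393  0.0366  0.034 ]
 [ 0.5438  0.0748  0.034 ]
 [ 0.5464  0.1108  0.034 ]]
bed right z34 near [[ 0.4527 -0.02    0.034 ]
 [ 0.5337 -0.0282  0.034 ]]
jaw left z68 [[0.4666 0.1452 0.068 ]
 [0.5476 0.1406 0.068 ]]
pack top44 [[ 0.551   0.0048  0.044 ]
 [ 0.5601  0.0379  0.044 ]
 [ 0.6372  0.0203  0.044 ]
 [ 0.6293 -0.0154  0.044 ]]
(array([ 0.59584275,  0.0099168 , -0.21140252]), np.float64(0.05523244617340051))
```

Call:
servo_tool:
  targets:
    - [0,0,-3,24,-8,-30,94]
    - [0,0,-3,24,-8,-30,94]
    - [0,0,-3,24,-8,-30,94]
    - [0,0,-3.3,24,-8,-30,94]
    - [0,0,0,0,0,-30,94]

```text
t: 3.92
ee_pos: [0.5943, 0.0165, 0.1592]
eef_rot: [-0.443, 0.551, 0.443, 0.551]
force: [-0.9, 0.1, -0.4]
opening: 0.094
```

Call:
servo_tool:
  targets:
    - [0,0,0,0,0,0,94]
    - [0,0,0,0,0,0,94]

```text
t: 4.08
ee_pos: [0.5904, 0.0176, 0.1596]
eef_rot: [-0.443, 0.552, 0.445, 0.549]
force: [0.7, -0.2, -0.1]
opening: 0.0942
```

```bash
python3 - <<'E'
from look import *
s=st(); print(s['t'],s['ee_pos'],Ro.from_quat(s['eef_rot']).as_matrix().round(4))
p,o=look('w2',('packer','stop'))
np.savez('w2.npz',Rw=p['Rw'],tw=p['tw'],K=p['K'],k1=p['k1'],image=p['image'])
if 'packer' in o: print(fit([(p,o['packer']['mask'].astype(float))],M['packer'],(.596,.011,-.2)))
im=p['image'].copy(); draw(im,p,(.595,.0117,-.215),M['packer'],(0,255,0)); draw(im,p,(.658,.054,-.088),M['stop'],(255,0,0))
cv2.imwrite('pics/w2m.png',im[:,:,::-1])
E
```

```text
4.0833 [0.59039416 0.01762138 0.15962587] [[-5.600e-03 -9.774e-01  2.115e-01]
 [ 8.000e-04  2.115e-01  9.774e-01]
 [-1.000e+00  5.600e-03 -4.000e-04]]
packer 0.95 [273. 213.  43.  94.]
stop 0.74 [327. 283. 288.  91.]
(array([ 0.59541759,  0.01022228, -0.23491198]), np.float64(0.04218911984617435))
```

View pics/w2m.png

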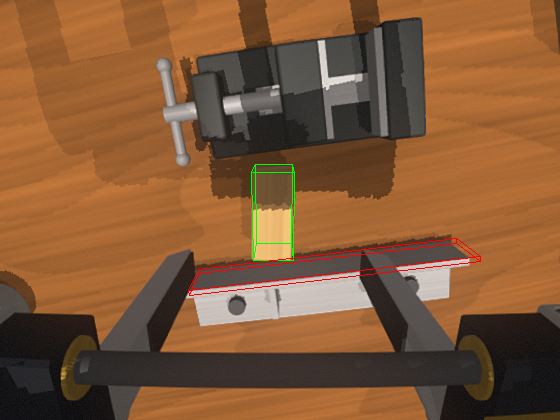

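Call:
servo_tool:
  targets:
    - [0,0,0,4,-6,-25,80]
    - [0,0,0,0,0,-35,80]
    - [0,0,0,0,0,-35,80]
    - [0,0,0,0,0,-30,80]
    - [0,0,0,0,0,-20,80]

```text
t: 4.65
ee_pos: [0.5963, 0.0103, 0.0165]
eef_rot: [-0.444, 0.55, 0.443, 0.551]
force: [-1.0, 0.0, 0.2]
opening: 0.0802
```

Call:
servo_tool:
  targets:
    - [0,0,0,0,0,0,80]
    - [0,0,0,0,0,0,25]
    - [0,0,0,0,0,0,25]
    - [0,0,0,0,0,0,25]
    - [0,0,0,0,0,0,25]
  squeeze: 20

```text
t: 5.07
ee_pos: [0.5984, 0.0097, 0.0196]
eef_rot: [-0.445, 0.549, 0.442, 0.552]
force: [0.5, -0.0, 0.4]
opening: 0.0567
```

Call:
servo_tool:
  targets:
    - [0,0,0,0,0,0,25]
    - [0,0,0,0,0,0,25]
    - [0,0,0,0,0,0,25]

```text
t: 5.32
ee_pos: [0.5968, 0.0099, 0.0171]
eef_rot: [-0.443, 0.551, 0.443, 0.551]
force: [0.0, 0.3, 0.1]
opening: 0.0366
```

Call:
servo_tool:
  targets:
    - [0,0,0,0,0,15,25]
    - [0,0,0,0,0,35,25]
    - [0,0,0,0,0,40,25]
    - [0,0,0,0,0,40,25]
    - [0,0,0,-5,-15,15,25]

```text
t: 5.73
ee_pos: [0.5944, -0.0035, 0.1684]
eef_rot: [-0.446, 0.547, 0.442, 0.553]
force: [1.4, -1.5, -0.1]
opening: 0.0361
```

Call:
servo_tool:
  targets:
    - [0,0,0,-12,-36,0,25]
    - [0,0,0,-12,-36,0,25]
    - [0,0,0,-12,-36,0,25]
    - [0,0,0,-12,-36,0,25]
    - [0,0,0,-12,-36,0,25]

```text
t: 6.15
ee_pos: [0.5305, -0.1865, 0.1613]
eef_rot: [-0.443, 0.551, 0.444, 0.551]
force: [0.5, -0.2, -0.9]
opening: 0.0357
```

Call:
servo_tool:
  targets:
    - [0,0,0,-12,-36,0,25]
    - [0,0,0,-12,-36,0,25]
    - [0,0,0,-12,-36,0,25]
    - [0,0,0,-12,-36,0,25]
    - [0,0,0,-12,-30,0,25]

```text
t: 6.57
ee_pos: [0.4702, -0.3615, 0.161]
eef_rot: [-0.443, 0.551, 0.443, 0.551]
force: [-0.2, 0.7, 0.0]
opening: 0.036
```

Call:
servo_tool:
  targets:
    - [0,0,0,0,-8,0,25]
    - [0,0,0,0,0,0,25]

```text
t: 6.73
ee_pos: [0.4704, -0.3693, 0.1607]
eef_rot: [-0.442, 0.552, 0.443, 0.552]
force: [0.3, -0.0, -1.0]
opening: 0.0361
```

```bash
python3 - <<'E'
from look import *
s=st(); print(s['t'],s['ee_pos'],s['opening'],s['force'])
p,o=look('w3',('packer','tray'))
im=p['image'].copy(); draw(im,p,(.473,-.372,-.116),M['tray'],(0,255,0))
if 'tray' in o:
  print(fit([(p,o['tray']['mask'].astype(float))],M['tray'],(.473,-.372,-.116)))
cv2.imwrite('pics/w3m.png',im[:,:,::-1])
q=snap('side','s3.png')
E
```

```text
6.7333 [ 0.47037183 -0.3693371   0.16073784] 0.036070645235431305 [ 0.34775199 -0.04296358 -0.99353171]
packer 0.68 [279. 271.  79. 160.]
tray 0.9 [271. 205. 234. 179.]
(array([ 0.47374107, -0.37127602, -0.12948511]), np.float64(0.2581051001853898))
```

View pics/w3m.png

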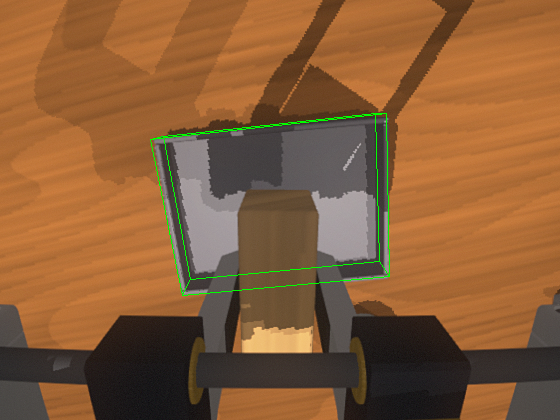

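View pics/s3.png

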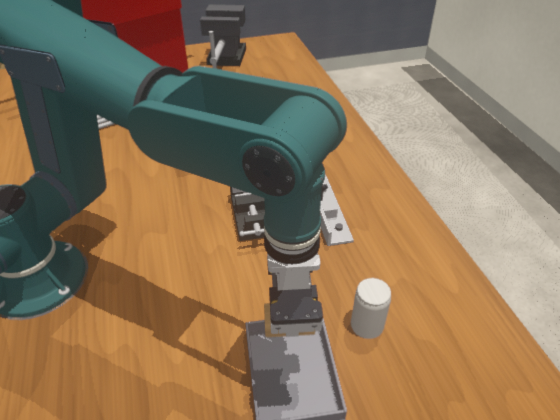

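Call:
servo_tool:
  targets:
    - [0,0,0,2,0,-30,25]
    - [0,0,0,0,0,-38,25]
    - [0,0,0,0,0,-35,25]
    - [0,0,0,0,0,-22,25]
    - [0,0,0,0,0,-10,25]

```text
t: 7.35
ee_pos: [0.472, -0.3633, 0.022]
eef_rot: [-0.441, 0.551, 0.447, 0.55]
force: [-4.5, 2.6, 11.9]
opening: 0.036
```

Call:
servo_tool:
  targets:
    - [0,0,0,0,0,-2,25]
    - [0,0,0,0,0,0,25]

```text
t: 7.52
ee_pos: [0.4743, -0.3665, 0.0251]
eef_rot: [-0.444, 0.55, 0.444, 0.551]
force: [-0.4, -0.3, -2.0]
opening: 0.0358
```

Call:
servo_tool:
  targets:
    - [0,0,0,0,0,-2,25]
    - [0,0,0,0,0,0,60]
    - [0,0,0,0,0,0,60]
    - [0,0,0,0,0,0,60]
    - [0,0,0,0,0,0,60]

```text
t: 7.93
ee_pos: [0.4739, -0.3677, 0.0234]
eef_rot: [-0.444, 0.551, 0.443, 0.551]
force: [0.5, 0.8, 1.0]
opening: 0.058
```

Call:
servo_tool:
  targets:
    - [0,0,0,0,0,30,60]
    - [0,0,0,0,0,38,60]
    - [0,0,0,0,0,38,60]
    - [0,0,0,-6,16,30,0]
    - [0,0,0,-10,30,0,0]

```text
t: 8.35
ee_pos: [0.4607, -0.3258, 0.1673]
eef_rot: [-0.448, 0.551, 0.437, 0.552]
force: [0.1, -0.5, 2.2]
opening: 0.05
```

```bash
python3 - <<'E'
from look import *
s=st(); print(s['t'],s['ee_pos'],s['opening'],s['force'])
p,o=look('w4',('packer','tray'))
E
```

```text
8.35 [ 0.46070881 -0.32576644  0.16730144] 0.049961216729615864 [ 0.0768663  -0.50773884  2.20182129]
packer 0.58 [238. 225.  44.  94.]
tray 0.73 [231. 219. 224. 172.]
```

View pics/w4.png

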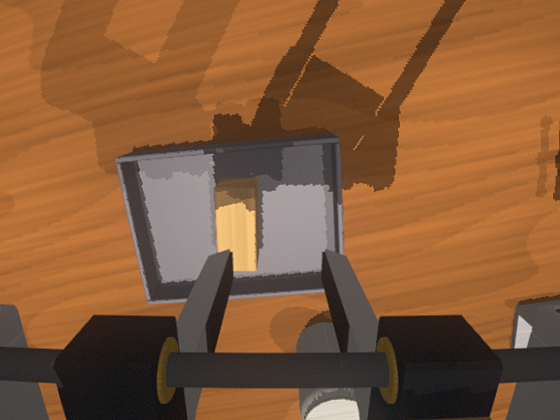

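Call:
servo_tool:
  targets:
    - [0,0,0.6,-5,36,10,0]
    - [0,0,0.6,-5,37,10,0]
    - [0,0,0.6,-5,37,10,0]
    - [0,0,0.6,-5,37,10,0]
    - [0,0,0.6,-5,37,10,0]

```text
t: 8.92
ee_pos: [0.432, -0.1364, 0.208]
eef_rot: [-0.457, 0.54, 0.458, 0.539]
force: [1.3, -0.2, 0.3]
opening: 0.0051
```

Call:
servo_tool:
  targets:
    - [0,0,0.6,-5,37,10,0]
    - [0,0,0.6,-5,37,10,0]
    - [0,0,0.6,-5,37,10,0]
    - [0,0,0.6,-5,37,10,0]
    - [0,0,0.6,-5,37,10,0]

```text
t: 9.33
ee_pos: [0.4074, 0.0489, 0.2584]
eef_rot: [-0.471, 0.527, 0.471, 0.527]
force: [0.4, -0.4, 0.4]
opening: 0.0004
```

Call:
servo_tool:
  targets:
    - [0,0,0.6,-5,37,0,0]
    - [0,0,0.7,-5,37,0,0]
    - [0,0,0,0,0,0,0]

```text
t: 9.58
ee_pos: [0.3967, 0.1269, 0.2582]
eef_rot: [-0.479, 0.519, 0.481, 0.52]
force: [0.1, -0.6, 0.6]
opening: 0.0004
```

```bash
python3 - <<'E'
from look import *
s=st(); print(s['t'],s['ee_pos'],s['opening'],s['force'],Ro.from_quat(s['eef_rot']).as_matrix().round(3)[0])
p,o=look('w5',('vise','stop'))
np.savez('w5.npz',Rw=p['Rw'],tw=p['tw'],K=p['K'],k1=p['k1'],image=p['image'])
im=p['image'].copy(); draw(im,p,(.4995,.0615,-.083),M['vise'],(0,255,0)); draw(im,p,(.658,.050,-.088),M['stop'],(255,0,0))
cv2.imwrite('pics/w5m.png',im[:,:,::-1])
E
```

```text
9.5833 [0.39672292 0.12693829 0.25817744] 0.00037979854539456256 [ 0.05490629 -0.64544101  0.55126079] [-0.001 -0.997  0.079]
vise 0.88 [218. 271. 167.  80.]
stop 0.53 [214. 390. 131.  10.]
```

View pics/w5m.png

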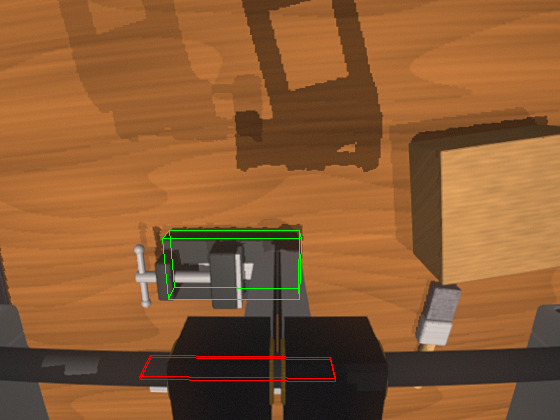

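Call:
servo_tool:
  targets:
    - [0,0,0,5,1,-36,0]
    - [0,0,0,5,1,-38,0]
    - [0,0,0,5,1,-38,0]
    - [0,0,0,5,2,-38,0]
    - [0,0,0,5,2,-38,0]

```text
t: 10.15
ee_pos: [0.4232, 0.1265, 0.0686]
eef_rot: [-0.477, 0.522, 0.476, 0.522]
force: [0.2, -0.5, -0.1]
opening: 0.0007
```

Call:
servo_tool:
  targets:
    - [0,0,0,6,0,-30,0]
    - [0,0,0,6,0,-16,0]
    - [0,0,0,0,0,-4,0]
    - [0,0,0,0,0,0,0]
    - [0,0,0,0,0,0,0]

```text
t: 10.57
ee_pos: [0.4353, 0.1277, 0.0213]
eef_rot: [-0.477, 0.522, 0.477, 0.522]
force: [0.5, -0.5, 0.9]
opening: 0.0005
```

```bash
python3 - <<'E'
from look import *
s=st(); print(s['t'],s['ee_pos'],s['opening'],s['force'],s['joints'])
p=snap('side','s6.png')
im=p['image'][120:280,180:400]; cv2.imwrite('pics/s6z.png',cv2.resize(im[:,:,::-1],None,fx=3,fy=3))
E
```

```text
10.5667 [0.43532387 0.12772618 0.02126368] 0.0005395582103576399 [ 0.47292231 -0.5079877   0.93257107] [ 1.60414406e-01 -2.66379701e-03  1.85965572e+00 -1.42364970e-04
  1.28375505e+00 -1.32006643e+00]
```

View pics/s6z.png

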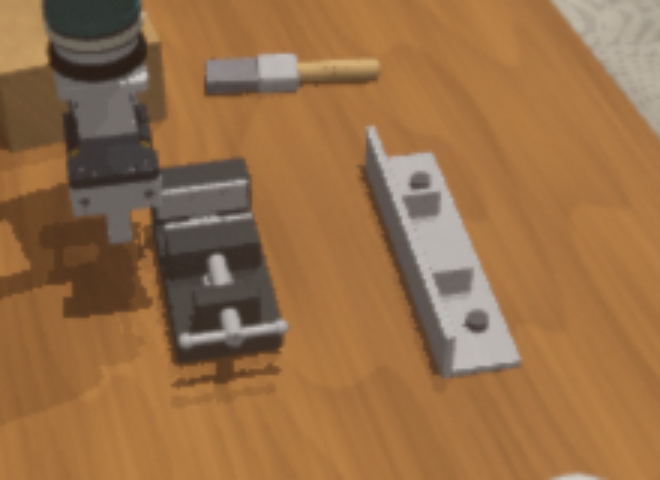

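Call:
servo_tool:
  targets:
    - [0,0,0,0,4,0,0]
    - [0,0,0,3,3,-1,0]
    - [0,0,0,5,0,0,0]
    - [0,0,0,5,0,0,0]
    - [0,0,0,3,0,0,0]

```text
t: 11.03
ee_pos: [0.4516, 0.136, 0.02]
eef_rot: [-0.478, 0.521, 0.477, 0.522]
force: [0.2, 0.4, -0.0]
opening: 0.0006
```

Call:
servo_tool:
  targets:
    - [0,0,0,3,0,0,0]
    - [0,0,0,3,0,0,0]

```text
t: 11.2
ee_pos: [0.4549, 0.1359, 0.0195]
eef_rot: [-0.476, 0.523, 0.479, 0.52]
force: [-11.9, -0.6, 9.2]
opening: 0.0005
```

Call:
servo_tool:
  targets:
    - [0,0,0,3,0,0,0]
    - [0,0,0,3,0,0,0]

```text
t: 11.37
ee_pos: [0.4566, 0.1365, 0.0192]
eef_rot: [-0.474, 0.525, 0.481, 0.518]
force: [-18.6, 3.3, 13.4]
opening: 0.0005
```

Call:
servo_tool:
  targets:
    - [0,0,0,3,0,0.5,0]
    - [0,0,0,3,0,0.5,0]

```text
t: 11.53
ee_pos: [0.4619, 0.1373, 0.0193]
eef_rot: [-0.473, 0.525, 0.482, 0.518]
force: [-15.0, 5.4, 6.6]
opening: 0.0007
```

Call:
servo_tool:
  targets:
    - [0,0,0,3,0,0.5,0]
    - [0,0,0,3,0,0.5,0]

```text
t: 11.7
ee_pos: [0.4681, 0.1377, 0.0193]
eef_rot: [-0.473, 0.525, 0.482, 0.518]
force: [-10.9, 5.8, 0.1]
opening: 0.0004
```

Call:
servo_tool:
  targets:
    - [0,0,-0.5,4,0.7,0,0]
    - [0,0,-0.5,4,0.7,0,0]
    - [0,0,-0.5,4,0.7,0,0]

```text
t: 11.95
ee_pos: [0.4801, 0.139, 0.0192]
eef_rot: [-0.467, 0.531, 0.474, 0.524]
force: [-12.7, 3.1, 3.9]
opening: 0.0006
```

Call:
servo_tool:
  targets:
    - [0,0,-0.5,4,0.5,0,0]
    - [0,0,-0.5,4,0.5,0,0]
    - [0,0,-0.5,4,0.5,0,0]

```text
t: 12.2
ee_pos: [0.4924, 0.1403, 0.0192]
eef_rot: [-0.46, 0.538, 0.467, 0.53]
force: [-12.3, 2.2, 3.1]
opening: 0.0004
```

```bash
python3 - <<'E'
from look import *
s=st(); print(s['t'],s['ee_pos'],s['opening'],s['force'],s['joints'])
p=snap('side','s7.png')
im=p['image'][120:280,180:400]; cv2.imwrite('pics/s7z.png',cv2.resize(im[:,:,::-1],None,fx=3,fy=3))
E
```

```text
12.2 [0.49237805 0.1402552  0.01921186] 0.00040474756365994186 [-12.25443069   2.15466971   3.0767709 ] [ 0.16443183  0.13733633  1.71492385  0.00352537  1.30374429 -1.26658037]
```

View pics/s7z.png

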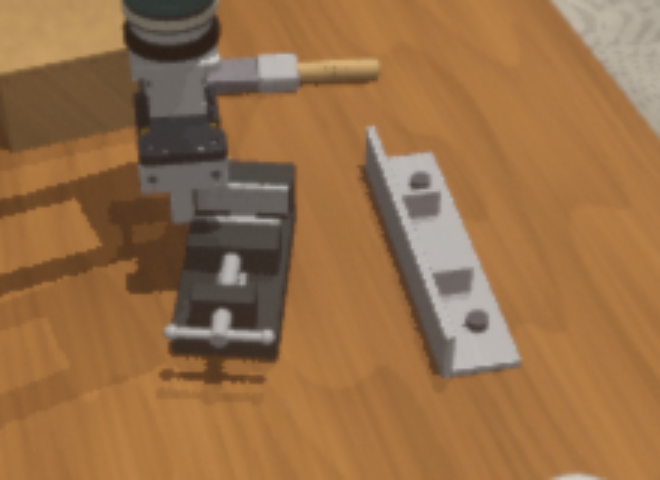

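Call:
servo_tool:
  targets:
    - [0,0,0,-12,0,0,0]
    - [0,0,0,-20,0,10,0]
    - [0,0,0,-20,-5,36,0]
    - [0,0,0,-15,-15,36,0]
    - [0,0,1,-12,-25,30,0]

```text
t: 12.67
ee_pos: [0.4185, 0.0953, 0.135]
eef_rot: [-0.469, 0.529, 0.469, 0.529]
force: [1.9, -0.6, 0.4]
opening: 0.0006
```

Call:
servo_tool:
  targets:
    - [0,0,1,-5,-30,25,0]
    - [0,0,1,0,-35,15,0]
    - [0,0,0,0,-35,0,0]
    - [0,0,0,0,0,0,0]

```text
t: 13.0
ee_pos: [0.4154, -0.0107, 0.1752]
eef_rot: [-0.478, 0.523, 0.474, 0.523]
force: [0.1, -0.0, -0.2]
opening: 0.0006
```

```bash
cat >> look.py <<'E'
def edges(p,q,tag,extra=None,crop=None):
    im=p['image'].copy(); draw(im,p,q,M['vise'],(0,255,0)); draw(im,p,(.658,.050,-.088),M['stop'],(255,0,0))
    cv2.imwrite(f'pics/{tag}.png',im[:,:,::-1])
E
python3 - <<'E'
from look import *
s=st(); print(s['t'],s['ee_pos'],s['opening'],s['force'],Ro.from_quat(s['eef_rot']).as_matrix().round(3)[0])
p,o=look('w8',('vise',))
np.savez('w8.npz',Rw=p['Rw'],tw=p['tw'],K=p['K'],k1=p['k1'],image=p['image'])
if 'vise' in o:
  q,f=fit([(p,o['vise']['mask'].astype(float))],M['vise'],(.515,.05,-.35)); print(q,f); edges(p,q,'w8m')
E
```

```text
13.0 [ 0.4153623  -0.01071612  0.17521042] 0.0005953151029270815 [ 0.13974354 -0.01921273 -0.18914097] [ 0.004 -0.995  0.095]
vise 0.57 [348. 291. 224. 124.]
[ 0.52955953  0.07793944 -0.38895   ] 0.23219352015985328
```

View pics/w8m.png

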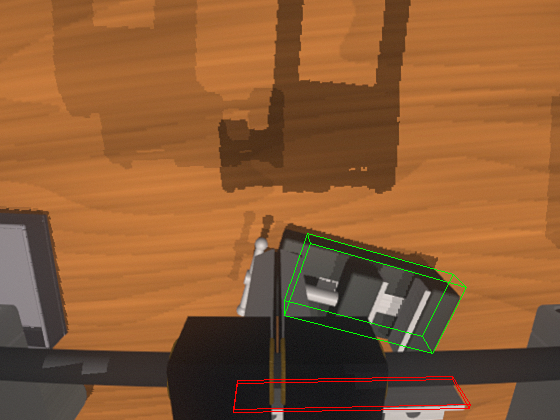

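```bash
python3 - <<'E'
from h import *
p=dict(np.load('w1.npz')); p['k1']=float(p['k1'])
Z=lambda pts: (np.array(pts,float)+.5)/3-.5+[185,125]
q=(.4995,.0615,-.083)
X=atz(p,Z([(442,262),(540,88),(517,282),(470,85),(275,90),(360,85),(345,255),(122,95),(165,90),(120,215),(165,216)]),.068)
c,s=np.cos(q[2]),np.sin(q[2]); d=X[:,:2]-q[:2]
print(np.round(np.c_[d[:,0]*c+d[:,1]*s,-d[:,0]*s+d[:,1]*c]*1000))
E
```

```text
[[ 35.  50.]
 [-40.  81.]
 [ 41.  83.]
 [-39.  53.]
 [-31. -24.]
 [-35.   9.]
 [ 35.  10.]
 [-24. -85.]
 [-28. -68.]
 [ 25. -84.]
 [ 24. -66.]]
```

```bash
cat >> look.py <<'E'
M['visef']=M['vise']+[boxc(-42,42,50,85,34,68),boxc(-36,36,-24,10,34,68),boxc(-25,25,-85,-68,34,66),boxc(-5,5,-112,-24,45,55),boxc(-33,33,-115,-109,47,53)]
def gripmask(op=0):
    m=np.ones((420,560)); m[312:]=0; m[240:,255:298]=0; return m
from scipy.optimize import minimize
def fitv(views,q0,boxes=None):
    boxes=boxes or M['visef']
    def f(q):
        t=0
        for p,m,v in views:
            s=sil(p,q,boxes); t+=1-(np.minimum(s,m)*v).sum()/(np.maximum(s,m)*v).sum()
        return t/len(views)
    best=None
    for a in (0,.06,-.06):
        x0=np.array([q0[0],q0[1],q0[2]+a])
        r=minimize(f,x0,method='Nelder-Mead',options=dict(initial_simplex=x0+np.vstack([np.zeros(3),np.diag([.01,.01,.06])]),xatol=5e-5,fatol=1e-5))
        if best is None or r.fun<best.fun: best=r
    return best.x,best.fun
STOP=(.658,.050,-.088)
def rel(q):
    c,s=np.cos(STOP[2]),np.sin(STOP[2]); out={}
    for n,v in dict(FL=(.042,.085),FR=(.042,-.085),NL=(-.042,.07),NR=(-.042,-.07)).items():
        w=pose(q,[[*v,.019]])[0][:2]; d=w-np.array(STOP[:2]); out[n]=(w.round(4),'stopframe',np.round([d[0]*c+d[1]*s,-d[0]*s+d[1]*c],4))
    for k,v in out.items(): print(k,*v)
    print('rel yaw',round(q[2]-STOP[2],4))
def vsee(tag,q0,wrist=True,side=True,scene=False):
    s=st(); print(round(s['t'],2),s['ee_pos'].round(4),s['force'].round(1))
    V=[];P=[]
    for n,on in (('wrist',wrist),('side',side),('scene',scene)):
        if not on: continue
        p=snap(n,f'{tag}{n}.png'); r=manip.trace('vise',p)
        if not r: print(n,'none');continue
        v=gripmask() if n=='wrist' else np.ones((420,560))
        V.append((p,r[0]['mask'].astype(float),v)); P.append((n,p)); print(n,round(r[0]['conf'],2),np.round(r[0]['extent']))
        x,f=fitv(V[-1:],q0); print(' single',x.round(4),round(f,3))
    q,f=fitv(V,q0); print('joint',q.round(4),round(f,3)); rel(q)
    for n,p in P:
        im=p['image'].copy(); draw(im,p,q,M['visef'],(0,255,0)); draw(im,p,STOP,M['stop'],(255,0,0))
        if n!='wrist': 
            im=cv2.resize(im[120:280,180:400],None,fx=3,fy=3)
        cv2.imwrite(f'pics/{tag}{n}m.png',im[:,:,::-1])
    return q
E
python3 - <<'E'
from look import *
# check on w1
p=dict(np.load('w1.npz')); p['k1']=float(p['k1'])
print(fitv([(p,p['vise'].astype(float),np.ones((420,560)))],(.4995,.0615,-.083)))
q=vsee('v8',(.515,.06,-.37))
E
```

```text
(array([ 0.50102401,  0.06138666, -0.07897422]), np.float64(0.07909265845230085))
13.1 [ 0.4146 -0.0065  0.1735] [ 0.8 -1.2  0.3]
wrist 0.58 [345. 292. 227. 120.]
 single [ 0.5235  0.06   -0.3709] 0.093
side 0.73 [257. 207.  45.  64.]
 single [ 0.521   0.0575 -0.3575] 0.053
joint [ 0.5224  0.0585 -0.3622] 0.08
FL [0.5918 0.1231] stopframe [-0.0724  0.067 ]
FR [ 0.5315 -0.0359] stopframe [-0.1184 -0.0967]
NL [0.5079 0.1388] stopframe [-0.1573  0.0753]
NR [0.4583 0.0079] stopframe [-0.1952 -0.0595]
rel yaw -0.2742
```

View pics/v8wristm.png

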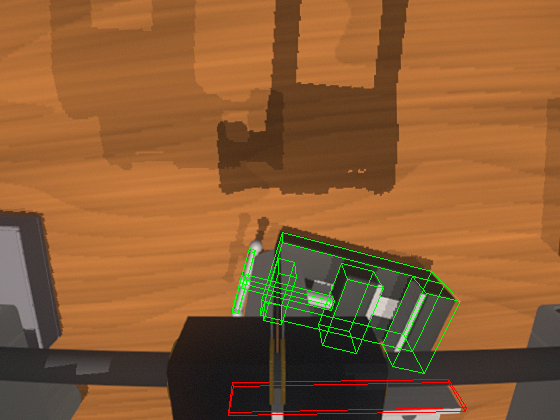

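View pics/v8sidem.png

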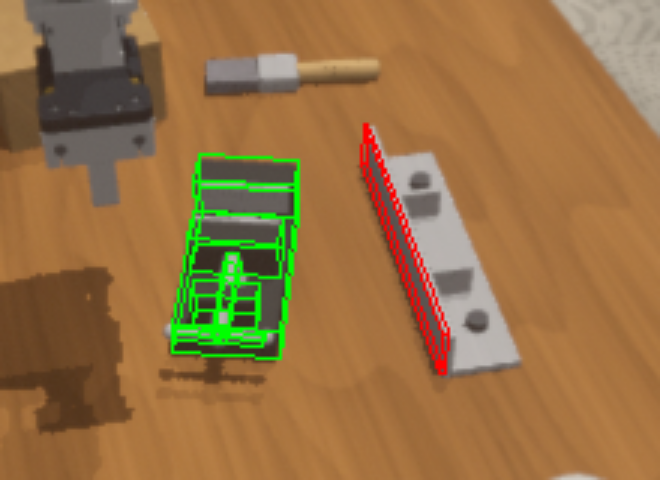

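Call:
servo_tool:
  targets:
    - [0,0,-2,2,4,-30,0]
    - [0,0,-2,2,4,-38,0]
    - [0,0,-2,2,4,-38,0]
    - [0,0,-2,2,4,-30,0]
    - [0,0,-2,3,4,-14,0]

```text
t: 13.72
ee_pos: [0.4217, 0.0163, 0.0184]
eef_rot: [-0.428, 0.563, 0.433, 0.559]
force: [0.0, 0.5, -1.1]
opening: 0.0004
```

Call:
servo_tool:
  targets:
    - [0,0,-2,2,2,-5,0]
    - [0,0,0,0,0,0,0]

```text
t: 13.88
ee_pos: [0.4256, 0.0182, 0.0158]
eef_rot: [-0.42, 0.569, 0.422, 0.567]
force: [0.0, -0.6, 1.1]
opening: 0.0005
```

Call:
servo_tool:
  targets:
    - [0,0,0,5,-2,2,0]
    - [0,0,0,5,-2,1,0]
    - [0,0,0,5,-2,0,0]
    - [0,0,0,3,-1,0,0]
    - [0,0,0,3,-1,0,0]

```text
t: 14.3
ee_pos: [0.4459, 0.0096, 0.0219]
eef_rot: [-0.418, 0.57, 0.423, 0.567]
force: [-14.6, 6.1, 10.6]
opening: 0.0006
```

Call:
servo_tool:
  targets:
    - [0,0,0,3,-1.5,0.5,0]
    - [0,0,0,3,-1.5,0.5,0]
    - [0,0,0,3,-1.5,0.5,0]

```text
t: 14.55
ee_pos: [0.4521, 0.005, 0.022]
eef_rot: [-0.417, 0.572, 0.424, 0.565]
force: [-12.4, 2.8, 3.9]
opening: 0.0004
```

Call:
servo_tool:
  targets:
    - [0,0,1,3.4,-1.7,0,0]
    - [0,0,1,3.4,-1.7,0,0]
    - [0,0,1,3.4,-1.7,0,0]
    - [0,0,1,3.4,-1.7,0,0]

```text
t: 14.88
ee_pos: [0.4637, -0.0023, 0.022]
eef_rot: [-0.436, 0.558, 0.445, 0.549]
force: [-19.6, 1.5, 11.4]
opening: 0.0006
```

Call:
servo_tool:
  targets:
    - [0,0,1.5,3.6,-1.5,0,0]
    - [0,0,1.5,3.6,-1.5,0,0]
    - [0,0,1.5,3.6,-1.5,0,0]
    - [0,0,1.5,3.6,-1.5,0,0]

```text
t: 15.22
ee_pos: [0.478, -0.009, 0.022]
eef_rot: [-0.464, 0.534, 0.473, 0.524]
force: [-19.2, -0.0, 11.9]
opening: 0.0005
```

Call:
servo_tool:
  targets:
    - [0,0,1.5,3.8,-1.2,0,0]
    - [0,0,1.5,3.8,-1.2,0,0]
    - [0,0,1.5,3.8,-1.2,0,0]
    - [0,0,1.5,3.8,-1.2,0,0]

```text
t: 15.55
ee_pos: [0.4934, -0.0145, 0.022]
eef_rot: [-0.492, 0.509, 0.5, 0.499]
force: [-17.8, -2.5, 9.3]
opening: 0.0008
```

```bash
python3 - <<'E'
from look import *
q=vsee('v9',(.54,.05,-.12),wrist=False)
E
```

```text
15.55 [ 0.4934 -0.0145  0.022 ] [-17.8  -2.5   9.3]
side 0.56 [279. 206.  37.  67.]
 single [ 0.567   0.047  -0.2491] 0.586
joint [ 0.567   0.047  -0.2491] 0.586
FL [0.6286 0.119 ] stopframe [-0.0353  0.0662]
FR [ 0.5867 -0.0458] stopframe [-0.0626 -0.1016]
NL [0.5435 0.1252] stopframe [-0.1206  0.0648]
NR [ 0.509  -0.0105] stopframe [-0.1431 -0.0734]
rel yaw -0.1611
```

View pics/v9sidem.png

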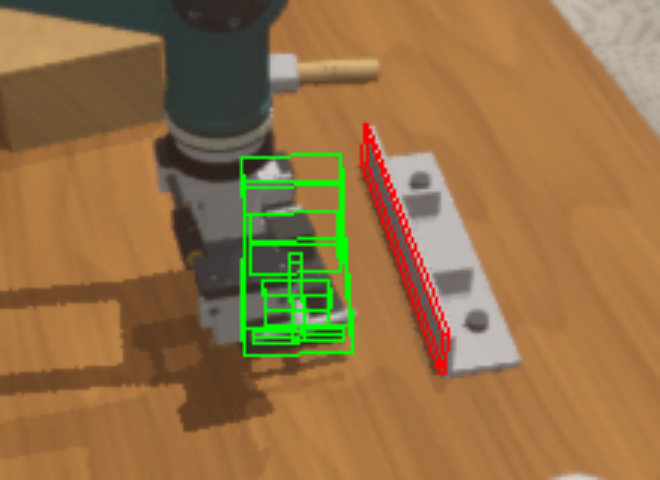

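Call:
servo_tool:
  targets:
    - [0,0,1.5,3.9,-0.9,0.2,0]
    - [0,0,1.5,3.9,-0.9,0.2,0]
    - [0,0,1.5,3.9,-0.9,0.2,0]

```text
t: 15.9
ee_pos: [0.5058, -0.0176, 0.022]
eef_rot: [-0.511, 0.489, 0.519, 0.48]
force: [-14.0, -3.0, 4.1]
opening: 0.0006
```

Call:
servo_tool:
  targets:
    - [0,0,1,3.9,-0.7,0,0]
    - [0,0,1,3.9,-0.7,0,0]
    - [0,0,1,3.9,-0.7,0,0]

```text
t: 16.15
ee_pos: [0.5176, -0.0197, 0.022]
eef_rot: [-0.524, 0.475, 0.532, 0.466]
force: [-13.9, -2.8, 5.8]
opening: 0.0008
```

Call:
servo_tool:
  targets:
    - [0,0,0,-12,0,0,0]
    - [0,0,0,-25,0,10,0]
    - [0,0,0,-25,5,30,0]
    - [0,0,0,-15,20,34,0]
    - [0,0,0,-5,25,32,0]

```text
t: 16.57
ee_pos: [0.4404, 0.0304, 0.1302]
eef_rot: [-0.526, 0.472, 0.527, 0.472]
force: [0.8, 1.2, -0.2]
opening: 0.0005
```

Call:
servo_tool:
  targets:
    - [0,0,0,0,36,20,0]
    - [0,0,0,0,38,10,0]
    - [0,0,0,0,20,0,0]
    - [0,0,0,0,0,0,0]

```text
t: 16.9
ee_pos: [0.4433, 0.1285, 0.1612]
eef_rot: [0.529, -0.468, -0.528, -0.471]
force: [0.0, -0.9, -0.1]
opening: 0.0009
```

```bash
python3 - <<'E'
from look import *
q=vsee('v10',(.55,.05,.1))
E
```

```text
16.9 [0.4433 0.1285 0.1612] [ 0.  -0.9 -0.1]
wrist 0.78 [172. 304. 211. 100.]
 single [0.5574 0.0591 0.179 ] 0.067
side none
joint [0.5574 0.0591 0.179 ] 0.067
FL [0.5836 0.1502] stopframe [-0.0829  0.0933]
FR [ 0.6139 -0.0171] stopframe [-0.0381 -0.0707]
NL [0.5036 0.1205] stopframe [-0.16    0.0566]
NR [ 0.5285 -0.0173] stopframe [-0.1231 -0.0784]
rel yaw 0.267
```

View pics/v10wristm.png

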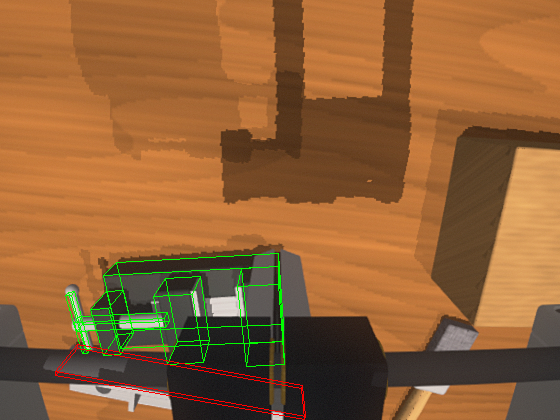

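```bash
sed -i 's/m\[240:,255:298\]=0; return m/m[235:,255:325]=0; return m/' look.py; python3 - <<'E'
from look import *
q=vsee('v11',(.56,.065,.15),side=False)
snap('side','v11s.png');snap('scene','v11c.png')
im=cv2.imread('pics/v11wristm.png'); cv2.imwrite('pics/v11z.png',cv2.resize(im[230:340,40:320],None,fx=2.8,fy=2.8))
E
```

```text
17.1 [0.4423 0.1243 0.1587] [-0.   0.1 -0.8]
wrist 0.97 [173. 306. 212.  95.]
 single [0.557  0.059  0.1802] 0.072
joint [0.557  0.059  0.1802] 0.072
FL [0.5831 0.1501] stopframe [-0.0834  0.0932]
FR [ 0.6136 -0.0171] stopframe [-0.0383 -0.0708]
NL [0.5032 0.1203] stopframe [-0.1604  0.0564]
NR [ 0.5283 -0.0174] stopframe [-0.1233 -0.0786]
rel yaw 0.2682
```

View pics/v11z.png

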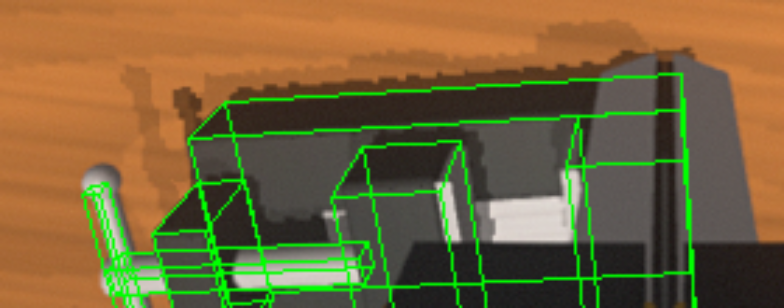

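View pics/v11c.png

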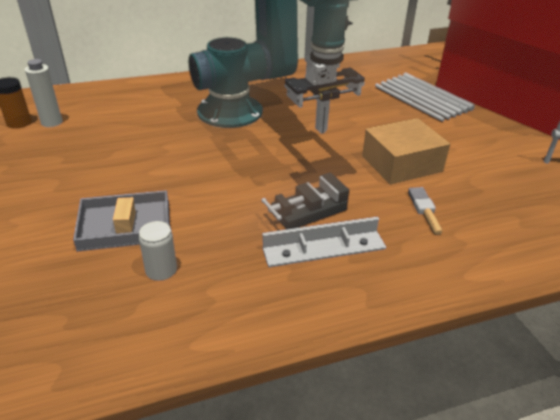

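Call:
servo_tool:
  targets:
    - [0,0,1,5,-2,-28,0]
    - [0,0,1,5,-2,-38,0]
    - [0,0,1,5,-2,-38,0]
    - [0,0,0,5,-2,-24,0]
    - [0,0,0,5,0,-10,0]

```text
t: 17.72
ee_pos: [0.4641, 0.1159, 0.0165]
eef_rot: [-0.537, 0.46, 0.541, 0.455]
force: [-1.1, -0.3, -0.5]
opening: 0.0004
```

Call:
servo_tool:
  targets:
    - [0,0,0,3,0,0,0]
    - [0,0,0,0,0,0,0]

```text
t: 17.88
ee_pos: [0.4715, 0.117, 0.0218]
eef_rot: [0.539, -0.457, -0.539, -0.458]
force: [0.2, 0.4, 0.0]
opening: 0.0003
```

Call:
servo_tool:
  targets:
    - [0,0,0,6,1,0,0]
    - [0,0,0,6,1,0,0]
    - [0,0,0,5,1,0,0]
    - [0,0,0,3,1,0,0]
    - [0,0,0,3,1,0.3,0]

```text
t: 18.3
ee_pos: [0.491, 0.1215, 0.0221]
eef_rot: [-0.538, 0.459, 0.541, 0.455]
force: [-14.4, -5.5, 11.8]
opening: 0.0004
```

Call:
servo_tool:
  targets:
    - [0,0,0,3,1,0.5,0]
    - [0,0,0,3,1,0.5,0]
    - [0,0,0,3,1,0.5,0]

```text
t: 18.55
ee_pos: [0.4969, 0.1249, 0.0221]
eef_rot: [-0.536, 0.46, 0.543, 0.454]
force: [-14.6, -1.7, 5.9]
opening: 0.0005
```

Call:
servo_tool:
  targets:
    - [0,0,-1,3.7,1.4,0,0]
    - [0,0,-1,3.7,1.4,0,0]
    - [0,0,-1,3.7,1.3,0,0]
    - [0,0,-1,3.7,1.3,0,0]

```text
t: 18.88
ee_pos: [0.5107, 0.1312, 0.0221]
eef_rot: [-0.519, 0.479, 0.527, 0.472]
force: [-16.1, -0.0, 9.6]
opening: 0.0004
```

Call:
servo_tool:
  targets:
    - [0,0,-1.5,3.8,1.1,0.2,0]
    - [0,0,-1.5,3.8,1.1,0.2,0]
    - [0,0,-1.5,3.8,1.0,0,0]
    - [0,0,-1.5,3.8,0.9,0,0]

```text
t: 19.22
ee_pos: [0.5261, 0.1361, 0.0221]
eef_rot: [-0.493, 0.506, 0.501, 0.499]
force: [-15.0, 1.9, 6.8]
opening: 0.0006
```

Call:
servo_tool:
  targets:
    - [0,0,-1.5,3.9,0.7,0.2,0]
    - [0,0,-1.5,3.9,0.7,0.2,0]
    - [0,0,-1.5,3.9,0.6,0,0]
    - [0,0,-1.5,3.9,0.5,0,0]

```text
t: 19.55
ee_pos: [0.5421, 0.1391, 0.0221]
eef_rot: [-0.467, 0.531, 0.474, 0.525]
force: [-12.3, 3.9, 3.1]
opening: 0.0005
```

Call:
servo_tool:
  targets:
    - [0,0,-1.5,3.9,0.4,0,0]
    - [0,0,-1.5,3.9,0.3,0,0]
    - [0,0,-1.5,3.9,0.2,0,0]

```text
t: 19.8
ee_pos: [0.5541, 0.1404, 0.0222]
eef_rot: [-0.446, 0.549, 0.453, 0.543]
force: [-11.9, 4.6, 3.9]
opening: -0.0001
```

```bash
python3 - <<'E'
from look import *
q=vsee('v12',(.59,.05,-.2),wrist=False)
E
```

```text
19.8 [0.5541 0.1404 0.0222] [-11.9   4.6   3.9]
side 0.79 [286. 202.  38.  66.]
 single [ 0.587   0.0552 -0.2607] 0.108
joint [ 0.587   0.0552 -0.2607] 0.108
FL [0.6494 0.1265] stopframe [-0.0152  0.0755]
FR [ 0.6056 -0.0377] stopframe [-0.0445 -0.092 ]
NL [0.5644 0.1337] stopframe [-0.1006  0.0752]
NR [ 0.5283 -0.0016] stopframe [-0.1246 -0.0628]
rel yaw -0.1727
```

View pics/v12sidem.png

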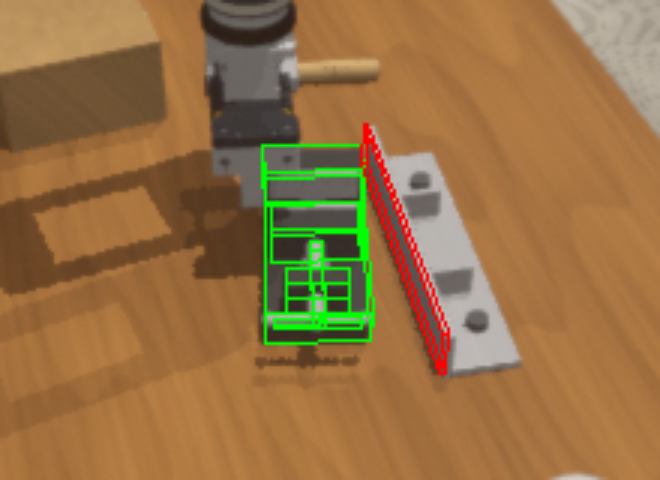

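Call:
servo_tool:
  targets:
    - [0,0,0,-12,0,0,0]
    - [0,0,0,-26,-4,3,0]
    - [0,0,0,-22,-30,0,0]
    - [0,0,0,0,-36,0,0]
    - [0,0,0,0,-36,0,0]

```text
t: 20.32
ee_pos: [0.4988, 0.0321, 0.0271]
eef_rot: [-0.451, 0.545, 0.45, 0.545]
force: [0.1, -1.2, 1.1]
opening: 0.0004
```

Call:
servo_tool:
  targets:
    - [0,0,0,0,-28,0,0]
    - [0,0,0,0,0,-3,0]
    - [0,0,0,0,0,0,0]

```text
t: 20.57
ee_pos: [0.4998, 0.0033, 0.0238]
eef_rot: [-0.449, 0.546, 0.449, 0.547]
force: [-0.3, 0.8, -0.1]
opening: 0.0003
```

Call:
servo_tool:
  targets:
    - [0,0,0,5,-1.5,0,0]
    - [0,0,0,5,-1.5,-1,0]
    - [0,0,0,3,-1,-1,0]
    - [0,0,0,3,-1,0,0]
    - [0,0,0,3,-1,0.3,0]

```text
t: 20.98
ee_pos: [0.5159, 0.0002, 0.0214]
eef_rot: [-0.447, 0.547, 0.453, 0.544]
force: [-12.5, 5.8, 7.7]
opening: 0.0005
```

Call:
servo_tool:
  targets:
    - [0,0,0,3,-1.5,0.5,0]
    - [0,0,0,3,-1.5,0.5,0]
    - [0,0,0,3,-1.5,0.5,0]

```text
t: 21.23
ee_pos: [0.5225, -0.0043, 0.0216]
eef_rot: [-0.446, 0.548, 0.454, 0.543]
force: [-10.0, 2.3, 0.8]
opening: 0.0004
```

Call:
servo_tool:
  targets:
    - [0,0,1,3.5,-1.6,0,0]
    - [0,0,1,3.5,-1.5,0,0]
    - [0,0,1,3.5,-1.5,0,0]
    - [0,0,1,3.5,-1.4,0,0]

```text
t: 21.57
ee_pos: [0.5349, -0.0111, 0.0216]
eef_rot: [-0.465, 0.533, 0.473, 0.525]
force: [-14.6, 1.4, 7.6]
opening: 0.0004
```

Call:
servo_tool:
  targets:
    - [0,0,1,3.5,-1.3,0.2,0]
    - [0,0,1,3.5,-1.2,0.2,0]
    - [0,0,1,3,-1,0,0]

```text
t: 21.82
ee_pos: [0.5446, -0.0151, 0.0216]
eef_rot: [-0.478, 0.521, 0.487, 0.512]
force: [-14.8, -0.7, 5.8]
opening: 0.0002
```

Call:
servo_tool:
  targets:
    - [0,0,1,3,-0.9,0,0]
    - [0,0,1,2,-0.6,0,0]

```text
t: 21.98
ee_pos: [0.5497, -0.0169, 0.0216]
eef_rot: [-0.487, 0.513, 0.496, 0.504]
force: [-14.6, -0.9, 5.1]
opening: 0.0004
```

```bash
python3 - <<'E'
from look import *
s=st(); print(s['t'],s['ee_pos'],s['force'])
p=snap('side'); 
im=p['image'].copy(); draw(im,p,STOP,M['stop'],(255,0,0)); draw(im,p,(.612,.043,-.01),M['vise'],(0,255,0))
cv2.imwrite('pics/s13.png',cv2.resize(im[120:280,180:400],None,fx=3,fy=3)[:,:,::-1])
E
```

```text
21.9833 [ 0.54967549 -0.01690171  0.02157455] [-14.58439525  -0.91037515   5.10849214]
```

View pics/s13.png

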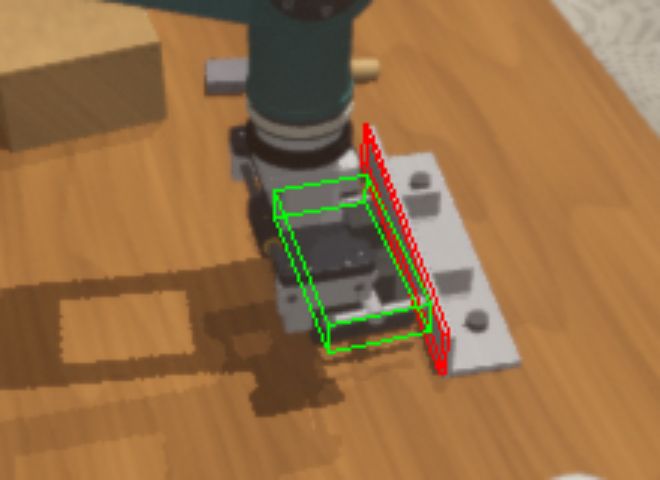

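Call:
servo_tool:
  targets:
    - [0,0,0.5,2,-0.5,0,0]
    - [0,0,0.5,1.5,-0.3,0,0]

```text
t: 22.2
ee_pos: [0.5529, -0.0179, 0.0216]
eef_rot: [-0.492, 0.509, 0.5, 0.499]
force: [-15.6, -1.9, 6.7]
opening: 0.0005
```

Call:
servo_tool:
  targets:
    - [0,0,0.5,1.5,-0.3,0,0]
    - [0,0,0.5,1,-0.2,0,0]

```text
t: 22.37
ee_pos: [0.5555, -0.0186, 0.0216]
eef_rot: [-0.496, 0.504, 0.505, 0.495]
force: [-14.8, -2.3, 5.0]
opening: 0.0008
```

Call:
servo_tool:
  targets:
    - [0,0,0,-12,0,0,0]
    - [0,0,0,-26,2,6,0]
    - [0,0,0,-26,10,20,0]
    - [0,0,0,-15,30,25,0]
    - [0,0,0,0,36,20,0]

```text
t: 22.78
ee_pos: [0.4813, 0.059, 0.0954]
eef_rot: [-0.499, 0.502, 0.499, 0.5]
force: [1.0, -0.4, -0.3]
opening: 0.0002
```

Call:
servo_tool:
  targets:
    - [0,0,0,0,36,10,0]
    - [0,0,0,0,36,0,0]
    - [0,0,0,0,15,0,0]
    - [0,0,0,0,0,0,0]

```text
t: 23.12
ee_pos: [0.4837, 0.1499, 0.1053]
eef_rot: [-0.501, 0.498, 0.501, 0.5]
force: [0.2, -0.5, 0.5]
opening: 0.0005
```

```bash
python3 - <<'E'
from look import *
q=vsee('v14',(.605,.045,.03))
E
```

```text
23.12 [0.4837 0.1499 0.1053] [ 0.2 -0.5  0.5]
wrist 0.98 [136. 359. 227. 121.]
 single [0.6063 0.0525 0.0465] 0.081
side 0.7 [296. 201.  58.  69.]
 single [0.6046 0.0512 0.0649] 0.05
joint [0.6062 0.0524 0.0465] 0.07
FL [0.6442 0.1392] stopframe [-0.0216  0.0877]
FR [ 0.6521 -0.0306] stopframe [ 0.0012 -0.0808]
NL [0.561  0.1204] stopframe [-0.1028  0.0616]
NR [ 0.5675 -0.0195] stopframe [-0.084  -0.0772]
rel yaw 0.1345
```

View pics/v14sidem.png

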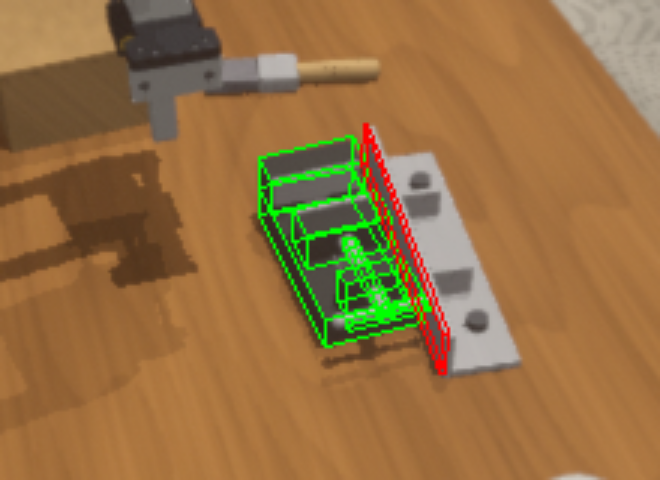

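View pics/v14wristm.png

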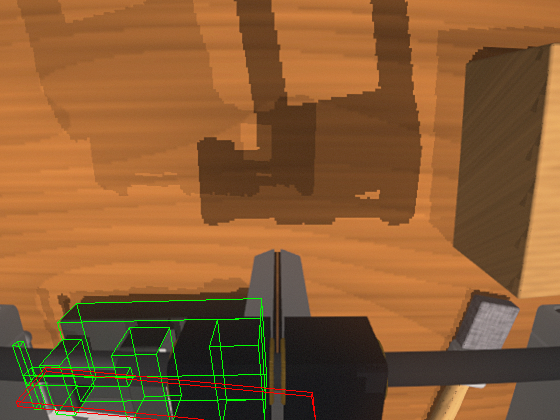

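Call:
servo_tool:
  targets:
    - [0,0,0,0,-12,-20,0]
    - [0,0,0,10,-12,-30,0]
    - [0,0,0,15,-3,-25,0]
    - [0,0,0,13,0,-9,0]
    - [0,0,0,0,0,0,0]

```text
t: 23.73
ee_pos: [0.5211, 0.117, 0.0174]
eef_rot: [-0.498, 0.503, 0.5, 0.499]
force: [0.3, -0.4, -0.4]
opening: 0.0006
```

Call:
servo_tool:
  targets:
    - [0,0,0,6,0.5,0,0]
    - [0,0,0,6,0.5,0,0]
    - [0,0,0,4,0.5,0,0]
    - [0,0,0,3,0.5,0,0]
    - [0,0,0,3,0.5,0.3,0]

```text
t: 24.15
ee_pos: [0.5444, 0.122, 0.0222]
eef_rot: [-0.5, 0.5, 0.499, 0.501]
force: [-0.2, 0.3, -0.0]
opening: 0.0008
```

Call:
servo_tool:
  targets:
    - [0,0,0,3,0.7,0.5,0]
    - [0,0,0,3,0.7,0.5,0]
    - [0,0,0,2,0.5,0.5,0]

```text
t: 24.4
ee_pos: [0.5491, 0.1232, 0.0225]
eef_rot: [-0.499, 0.502, 0.501, 0.498]
force: [-11.2, -2.4, 5.7]
opening: 0.0002
```

Call:
servo_tool:
  targets:
    - [0,0,0,3,0.7,0,0]
    - [0,0,-1,3,0.7,0,0]
    - [0,0,-1,3,0.6,0,0]

```text
t: 24.65
ee_pos: [0.5555, 0.1261, 0.0225]
eef_rot: [-0.488, 0.512, 0.494, 0.506]
force: [-14.6, 0.1, 9.7]
opening: 0.0006
```

Call:
servo_tool:
  targets:
    - [0,0,-1,2.5,0.5,0,0]
    - [0,0,-1,2,0.4,0,0]

```text
t: 24.82
ee_pos: [0.5599, 0.1278, 0.0225]
eef_rot: [-0.479, 0.52, 0.485, 0.514]
force: [-15.5, 1.7, 9.6]
opening: 0.0003
```

Call:
servo_tool:
  targets:
    - [0,0,-0.5,1.5,0.2,0,0]
    - [0,0,0,1,0.2,0,0]

```text
t: 24.98
ee_pos: [0.5623, 0.1285, 0.0225]
eef_rot: [-0.477, 0.522, 0.483, 0.516]
force: [-14.8, 2.8, 9.2]
opening: 0.0004
```

```bash
python3 - <<'E'
from look import *
q=vsee('v15',(.612,.05,-.07),wrist=False)
E
```

```text
24.98 [0.5623 0.1285 0.0225] [-14.8   2.8   9.2]
side 0.7 [296. 202.  54.  67.]
 single [ 0.61    0.0536 -0.0843] 0.121
joint [ 0.61    0.0536 -0.0843] 0.121
FL [0.659  0.1348] stopframe [-0.0064  0.0846]
FR [ 0.6447 -0.0346] stopframe [-0.0058 -0.0854]
NL [0.5741 0.1269] stopframe [-0.0904  0.0692]
NR [ 0.5623 -0.0126] stopframe [-0.0898 -0.0708]
rel yaw 0.0037
```

View pics/v15sidem.png

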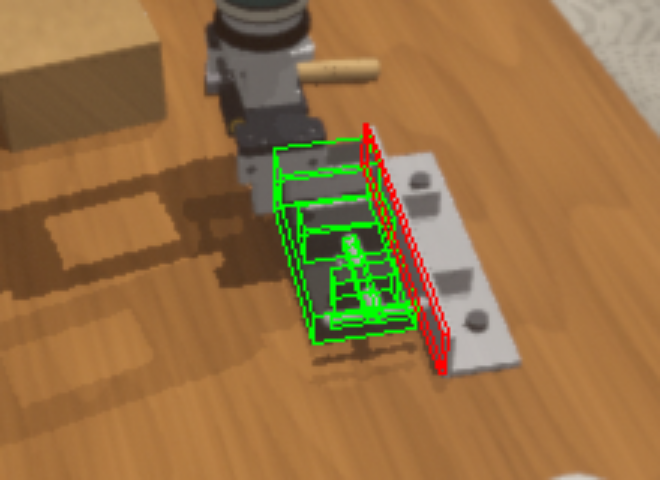

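Call:
servo_tool:
  targets:
    - [0,0,0,2,0.3,0,0]
    - [0,0,0,2,0.2,0.2,0]

```text
t: 25.25
ee_pos: [0.5654, 0.1292, 0.0225]
eef_rot: [-0.476, 0.522, 0.484, 0.516]
force: [-16.9, 3.4, 8.8]
opening: 0.0007
```

Call:
servo_tool:
  targets:
    - [0,0,0,1.5,0.2,0,0]
    - [0,0,0,1.5,0.1,0,0]

```text
t: 25.42
ee_pos: [0.5679, 0.1297, 0.0225]
eef_rot: [-0.476, 0.523, 0.484, 0.516]
force: [-18.2, 3.5, 11.0]
opening: 0.0006
```

Call:
servo_tool:
  targets:
    - [0,0,0,1,0.1,0,0]

```text
t: 25.5
ee_pos: [0.5689, 0.1299, 0.0225]
eef_rot: [-0.476, 0.523, 0.484, 0.516]
force: [-18.2, 3.3, 11.3]
opening: 0.001
```

Call:
servo_tool:
  targets:
    - [0,0,0,1,0.1,0,0]

```text
t: 25.58
ee_pos: [0.5698, 0.1301, 0.0225]
eef_rot: [-0.476, 0.523, 0.484, 0.516]
force: [-18.0, 3.9, 11.2]
opening: 0.0004
```

Call:
servo_tool:
  targets:
    - [0,0,0,1,0,0.3,0]

```text
t: 25.67
ee_pos: [0.5701, 0.1301, 0.0225]
eef_rot: [-0.475, 0.523, 0.485, 0.515]
force: [-20.1, 4.3, 10.8]
opening: 0.0002
```

Call:
servo_tool:
  targets:
    - [0,0,0,1,0,0.3,0]

```text
t: 25.75
ee_pos: [0.57, 0.1301, 0.0225]
eef_rot: [-0.475, 0.524, 0.485, 0.515]
force: [-22.6, 3.7, 11.8]
opening: 0.0009
```

```bash
python3 - <<'E'
from look import *
q=vsee('v16',(.615,.05,-.12),wrist=False)
E
```

```text
25.75 [0.57   0.1301 0.0225] [-22.6   3.7  11.8]
side 0.7 [298. 200.  53.  66.]
 single [ 0.6138  0.0524 -0.1292] 0.114
joint [ 0.6138  0.0524 -0.1292] 0.114
FL [0.6664 0.1312] stopframe [0.0012 0.0817]
FR [ 0.6445 -0.0373] stopframe [-0.0058 -0.0882]
NL [0.5812 0.1272] stopframe [-0.0833  0.0701]
NR [ 0.5631 -0.0116] stopframe [-0.0891 -0.0697]
rel yaw -0.0412
```

View pics/v16sidem.png

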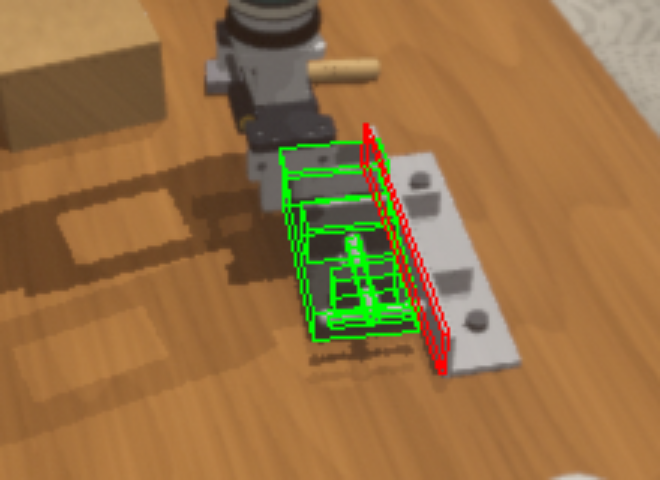

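Call:
servo_tool:
  targets:
    - [0,0,0,-12,0,0,0]
    - [0,0,0,-18,-4,3,0]
    - [0,0,0,-3,-30,0,0]
    - [0,0,0,0,-36,0,0]
    - [0,0,0,0,-36,0,0]

```text
t: 26.27
ee_pos: [0.5454, 0.0218, 0.0268]
eef_rot: [-0.481, 0.519, 0.48, 0.519]
force: [1.2, 0.1, 0.6]
opening: 0.0004
```

Call:
servo_tool:
  targets:
    - [0,0,0,0,-30,0,0]
    - [0,0,0,0,-3,-4,0]
    - [0,0,0,0,0,0,0]

```text
t: 26.52
ee_pos: [0.5454, -0.0124, 0.0219]
eef_rot: [-0.479, 0.52, 0.479, 0.52]
force: [-0.8, 0.8, -0.2]
opening: 0.0002
```

Call:
servo_tool:
  targets:
    - [0,0,0,4,0,0,0]
    - [0,0,0,4,0,0,0]
    - [0,0,0,3,0,0,0]

```text
t: 26.77
ee_pos: [0.5531, -0.0099, 0.0221]
eef_rot: [-0.478, 0.522, 0.483, 0.516]
force: [-16.2, -1.8, 11.8]
opening: 0.0007
```

Call:
servo_tool:
  targets:
    - [0,0,0,2,-0.4,0.5,0]
    - [0,0,0,2,-0.4,0.5,0]

```text
t: 26.93
ee_pos: [0.5547, -0.0105, 0.0223]
eef_rot: [-0.477, 0.523, 0.484, 0.515]
force: [-13.6, -1.6, 6.5]
opening: 0.0001
```

Call:
servo_tool:
  targets:
    - [0,0,0,1.5,-0.4,0.3,0]
    - [0,0,0,1.5,-0.4,0.3,0]

```text
t: 27.1
ee_pos: [0.5577, -0.0114, 0.0223]
eef_rot: [-0.477, 0.523, 0.484, 0.515]
force: [-13.6, -2.2, 4.6]
opening: 0.0005
```

Call:
servo_tool:
  targets:
    - [0,0,0,1,-0.3,0,0]

```text
t: 27.18
ee_pos: [0.5585, -0.0117, 0.0223]
eef_rot: [-0.477, 0.523, 0.484, 0.515]
force: [-15.6, -1.4, 5.7]
opening: 0.0002
```

Call:
servo_tool:
  targets:
    - [0,0,0,1,-0.3,0,0]

```text
t: 27.27
ee_pos: [0.5589, -0.0119, 0.0223]
eef_rot: [-0.476, 0.523, 0.485, 0.514]
force: [-16.8, -1.0, 8.1]
opening: 0.0007
```

Call:
servo_tool:
  targets:
    - [0,0,0,1,-0.2,0,0]

```text
t: 27.35
ee_pos: [0.5589, -0.0119, 0.0223]
eef_rot: [-0.476, 0.524, 0.485, 0.514]
force: [-19.2, 0.2, 10.6]
opening: 0.0005
```

Call:
servo_tool:
  targets:
    - [0,0,0,-10,0,0,0]
    - [0,0,0,-10,5,0,0]
    - [0,0,0,0,34,0,0]
    - [0,0,0,3,38,0,0]
    - [0,0,0,4,38,0,0]

```text
t: 27.77
ee_pos: [0.5537, 0.104, 0.0243]
eef_rot: [-0.48, 0.519, 0.48, 0.52]
force: [1.0, -0.4, 0.1]
opening: 0.0006
```

Call:
servo_tool:
  targets:
    - [0,0,0,2,28,0,0]
    - [0,0,0,3,0,0,0]
    - [0,0,0,3,0,0,0]
    - [0,0,0,3,0,0,0]

```text
t: 28.1
ee_pos: [0.5649, 0.1303, 0.0239]
eef_rot: [-0.48, 0.519, 0.48, 0.519]
force: [-0.3, 0.2, 0.3]
opening: 0.0003
```

Call:
servo_tool:
  targets:
    - [0,0,0,2,0,0,0]
    - [0,0,0,2,0,0,0]

```text
t: 28.27
ee_pos: [0.569, 0.1286, 0.0239]
eef_rot: [-0.479, 0.52, 0.479, 0.52]
force: [-0.3, -1.1, -0.3]
opening: 0.0004
```

Call:
servo_tool:
  targets:
    - [0,0,0,1.5,0,0,0]
    - [0,0,0,1.5,0,0,0]

```text
t: 28.43
ee_pos: [0.57, 0.1285, 0.024]
eef_rot: [-0.478, 0.521, 0.48, 0.518]
force: [-8.4, -1.2, 6.0]
opening: 0.0001
```

Call:
servo_tool:
  targets:
    - [0,0,0,1.5,0,0.3,0]
    - [0,0,0,1.5,0,0.3,0]

```text
t: 28.6
ee_pos: [0.5698, 0.1285, 0.024]
eef_rot: [-0.477, 0.523, 0.482, 0.516]
force: [-14.5, -1.0, 8.5]
opening: 0.0004
```

Call:
servo_tool:
  targets:
    - [0,0,0,1.5,0,0.2,0]
    - [0,0,0,1.5,0,0.2,0]

```text
t: 28.77
ee_pos: [0.5707, 0.1289, 0.024]
eef_rot: [-0.476, 0.524, 0.483, 0.515]
force: [-20.4, 0.3, 11.4]
opening: 0.0007
```

Call:
servo_tool:
  targets:
    - [0,0,0,-12,0,0,0]
    - [0,0,0,-26,-6,10,0]
    - [0,0,0,-36,-10,15,0]
    - [0,0,0,-30,-10,30,0]
    - [0,0,0,-20,-20,30,0]

```text
t: 29.18
ee_pos: [0.4513, 0.0841, 0.1076]
eef_rot: [-0.479, 0.52, 0.481, 0.518]
force: [0.8, -1.0, 1.0]
opening: 0.0005
```

Call:
servo_tool:
  targets:
    - [0,0,0,0,-25,30,0]
    - [0,0,0,0,-20,30,0]
    - [0,0,0,0,0,30,0]
    - [0,0,0,0,0,0,0]

```text
t: 29.52
ee_pos: [0.4582, 0.0373, 0.2062]
eef_rot: [-0.482, 0.517, 0.475, 0.524]
force: [0.8, -0.2, 0.1]
opening: 0.0005
```

```bash
python3 - <<'E'
from look import *
q=vsee('v17',(.615,.05,-.08),wrist=True,scene=True)
p=snap('side'); cv2.imwrite('pics/s17z.png',cv2.resize(p['image'][130:260,240:400],None,fx=4.5,fy=4.5,interpolation=cv2.INTER_CUBIC)[:,:,::-1])
p=snap('scene'); cv2.imwrite('pics/c17z.png',cv2.resize(p['image'][150:290,230:410],None,fx=4,fy=4,interpolation=cv2.INTER_CUBIC)[:,:,::-1])
E
```

```text
29.52 [0.4582 0.0373 0.2062] [ 0.8 -0.2  0.1]
wrist 0.96 [294. 313. 186.  64.]
 single [ 0.6184  0.0531 -0.0854] 0.16
side 0.89 [299. 199.  54.  66.]
 single [ 0.617   0.0543 -0.0954] 0.051
scene 0.92 [312. 208.  93.  40.]
 single [ 0.6032  0.0593 -0.0309] 0.324
joint [ 0.6177  0.0539 -0.0912] 0.201
FL [0.6673 0.1347] stopframe [0.0018 0.0852]
FR [ 0.6518 -0.0346] stopframe [ 0.0013 -0.0848]
NL [0.5823 0.1274] stopframe [-0.0822  0.0704]
NR [ 0.5695 -0.012 ] stopframe [-0.0827 -0.0696]
rel yaw -0.0032
```

View pics/s17z.png

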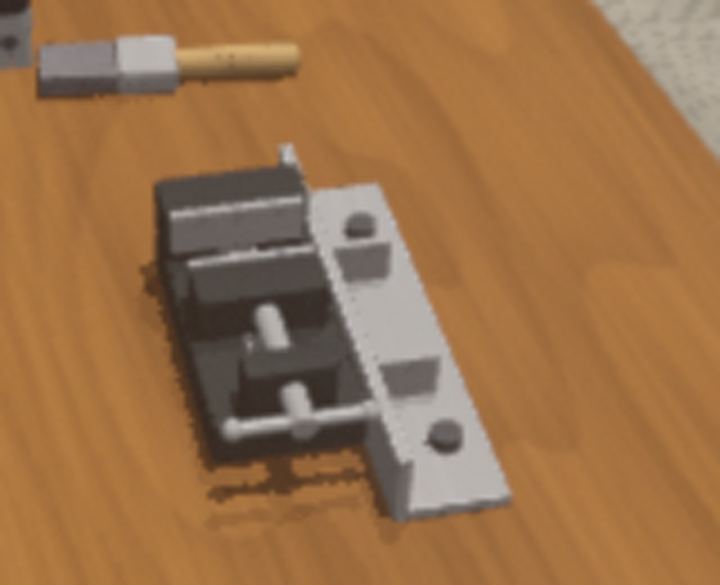

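View pics/c17z.png

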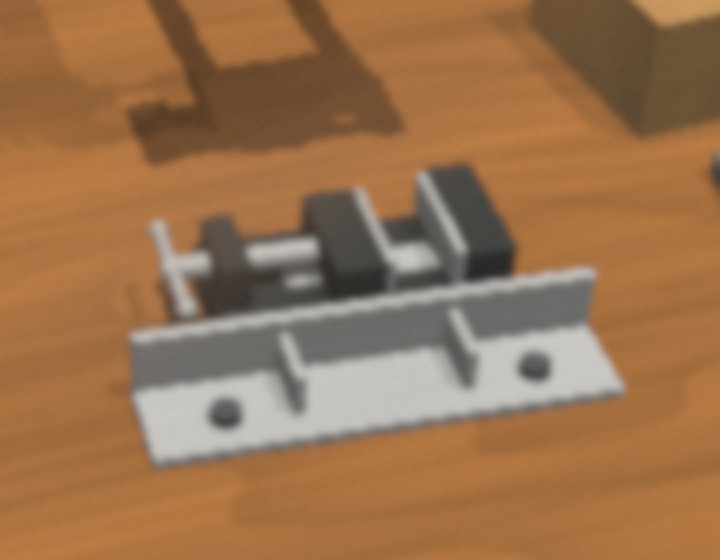

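View pics/v17wristm.png

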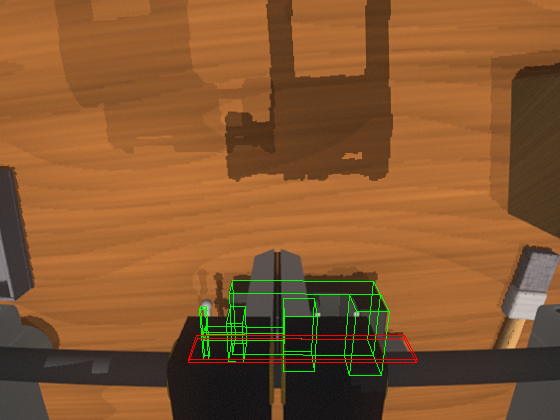

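Call:
servo_tool:
  targets:
    - [0,0,0,20,3,20,60]
    - [0,0,0,30,3,10,94]
    - [0,0,0,35,3,10,94]
    - [0,0,0,35,3,0,94]
    - [0,0,0,20,0,0,94]

```text
t: 30.33
ee_pos: [0.5976, 0.0517, 0.2376]
eef_rot: [-0.48, 0.519, 0.48, 0.519]
force: [-1.7, -0.2, -0.7]
opening: 0.0303
```

Call:
servo_tool:
  targets:
    - [0,0,0,0,0,0,94]
    - [0,0,0,0,0,0,94]
    - [0,0,0,0,0,0,94]

```text
t: 30.58
ee_pos: [0.594, 0.0512, 0.2378]
eef_rot: [-0.479, 0.52, 0.48, 0.519]
force: [0.1, -0.5, 0.7]
opening: 0.05
```

```bash
python3 - <<'E'
from look import *
s=st(); print(s['t'],s['ee_pos'])
p=snap('wrist','w18.png'); cv2.imwrite('pics/w18z.png',cv2.resize(p['image'][150:310,170:400],None,fx=3.4,fy=3.4,interpolation=cv2.INTER_CUBIC)[:,:,::-1])
E
```

```text
30.5833 [0.59399481 0.05119628 0.23779777]
```

View pics/w18z.png

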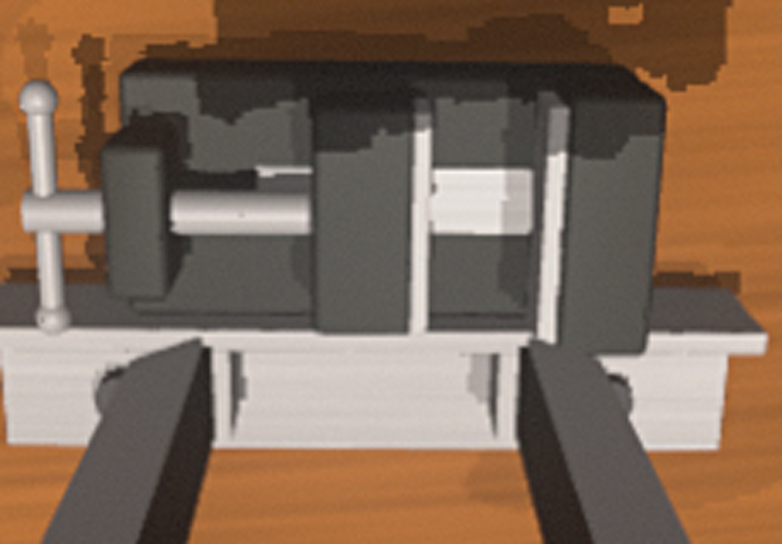

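```bash
python3 - <<'E'
from look import *
im=cv2.imread('pics/w18.png'); z=im[225:260,195:345].astype(float); z=np.clip(z*2.2,0,255).astype(np.uint8)
cv2.imwrite('pics/w18y.png',cv2.resize(z,None,fx=5.3,fy=10,interpolation=cv2.INTER_NEAREST))
g=cv2.cvtColor(im,cv2.COLOR_BGR2GRAY)
for c in (212,220,228,236,244,252,300,306,312,318): print(c,g[225:255,c])
E
```

```text
212 [ 89  89  88  86  87  89  89  88  85  87  88  85  73  72  84  86  70  67
  82  81  77 110 177 209 203 205 204 198 180 146]
220 [ 44  47  45  44  48  45  43  46  49  64  74  82  86  88  84  82  73  66
  78  79  76 113 182 210 207 204 172  93  85  88]
228 [ 87  87  86  87  84  88  84  85  86  87  87  85  87  86  88  84  76  75
  78  79  76  96 166 207 134  88  86  84  79  74]
236 [ 87  88  88  86  88  89  87  85  88  86  86  85  86  87  85  85  75  67
  79  76  77 107 173 215 207 205 205 197 185 193]
244 [ 88  88  88  89  88  88  89  86  87  89  88  87  86  86  87  84  80  70
  80  80  79  99 169 217 208 206 204 198 193 205]
252 [ 89  88  86  85  85  88  88  87  88  87  85  85  88  88  89  86  81  63
  81  82  78  90 154 215 208 207 204 198 195 208]
300 [ 88  87  88  88  88  88  89  90  86  86  87  89  89  88  88  89  85  66
  73  82  76  75 129 206 212 206 204 201 203 205]
306 [ 89  86  89  90  90  86  90  89  88  89  87  90  87  89  90  87  81  62
  76  82  80  79 127 203 210 207 203 201 195 184]
312 [ 89  87  86  91  90  87  90  90  88  88  88  88  89  87  89  89  85  68
  72  81  80  77 126 201 211 208 203 205 195 166]
318 [ 71  70  72  72  74  72  70  71  71  72  75  82  88  90  89  88  82  65
  65  80  81  81 128 204 212 207 202 202 202 199]
```

View pics/w18y.png

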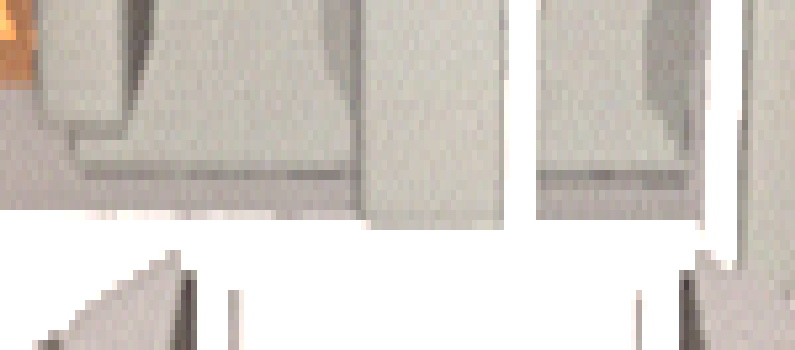

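```bash
python3 - <<'E'
from h import *
p=snap('scene','end.png')
print(manip.job_done()); print(st()['t'])
E
```

```text
the job is handed in; nothing more can be done
None
the job is handed in; nothing more can be done
```

View pics/end.png

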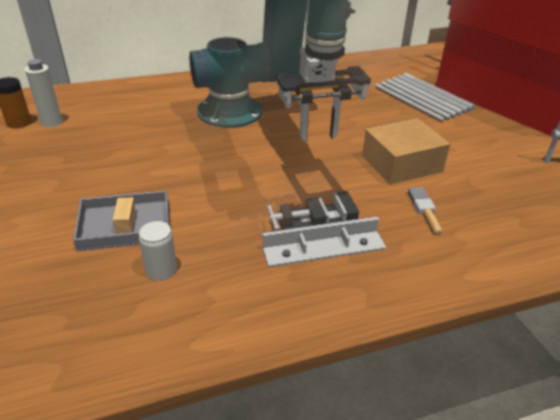

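The job is handed in at about 31 s. The packer lies in the tray, and the vise is flush against the stop at mid-length. No verdict was reported.

**What I did**
- I lifted the packer out first and set it in the tray.
- I then walked the vise forward with low pushes on alternate ends, left, right, left, right, left, right. It swung to about -0.27, +0.27, -0.17, +0.13 and -0.04 rad relative to the stop, then square. A last light left push checked that it was seated.
- The larger swings advanced an end by up to about 80 mm, more than the "few centimetres" asked.
- Push forces read at the end of each move stayed at or below about 25 N. Lowering the packer gave a brief 12 N reading.

**Last checks**
- **Seating:** both ends stopped against the stop. The combined camera fit gives a relative angle of -0.003 rad, with both front corners at the stop plane within 2 mm (calibration accuracy) and the vise centred to about 1 mm.
- **Flushness:** in the close wrist view the vise's edge runs parallel to the stop's top edge to a fraction of a pixel.
- **Bystanders:** in the final picture the packer is in the tray, the carton, can and brush look unmoved, and the gripper touches nothing.

**What disagreed:** in the last pose check the scene camera's own fit was off (0.603, -0.03 rad) because the stop hides part of the vise in that view. The wrist and side fits agreed with each other to about 1.5 mm and 0.01 rad.

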